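# Turn out capacitors onto a test board

### The arm

A 7-joint arm with a two-finger parallel gripper is mounted at the origin on the work surface. World frame = base frame: x ahead of the robot, y to its left, z up, the work surface at z = 0. Lengths are in m, angles in rad, forces in N, time in s.
With the tool pointing down it reaches from about 0.425 to 0.875 m from the base axis. Payload 4.7 kg.
Tool frame: the origin (TCP) lies on the centre line of the jaws, within the pads' length; the fingertips stand ahead of it and the grasp point (between the pads) lies 2 mm behind it (nose_length is the z of the fingertips in the tool frame, in m); z points along the fingers, y is the line along which they close (so a half turn about z gives the same grasp; the last joint's range is limited). The gripper opens to 87 mm and grips with 3 to 60 N. Pads are 19 mm wide; open, the fingers measure 117 mm over their backs; the gripper's body (75 mm by 190 mm) begins 51 mm behind the grasp point.
Start: joints at [-1.316, 0.321, -0.07, 1.45, 0.023, 1.371, -0.057], TCP at [0.155, 0.631, 0.24] pointing down, gripper open.
Joint ranges: [-2.86, 2.86], [-0.3, 2.09], [-1.38, 1.24], [0.06, 2.45], [-1.56, 4.7], [0.09, 2.05], [-2.69, 2.69]. Speed limits (rad/s): [2.57, 2.57, 3.14, 3.14, 3.14, 3.14, 3.14].

### API

Orientations are given as a rotation vector (axis times angle).
In Python, from bench import * gives the robot as it stands.
- The arm moves only by the tool send_rows, never from a script. Its arguments are lists of equal length, an entry for each row: "xyz": the shift along the tool's x, y, z in mm, a list of three; "dr": the turn, a rotation vector about the tool's x, y, z in rad, a list of three. A call has exactly 10 rows; each row is the pose to reach, as a shift and turn from the pose commanded when the call began, along the tool's axes at that moment; what a row does not reach only later rows make up. A row lasts 1/12 s, in which the tool goes at most 41.7 mm and 7.16 degrees, less where a joint would pass 70% of its speed; a pose out of reach is approached as far as the arm can. A call with a gripper value outside its range is refused whole. "jaw" is the finger opening in mm, from 0 to 87, set as the call begins (left out, the last holds). The fingers move at their own pace and stop on an object; "grip_force" is the grip in N (left out, the last holds). Time passes only in rows, so rows that repeat a pose let the fingers close, or fill a call up. It gives the time, the measured TCP pose, the force, the opening and the grip force at its end, in the units of the state.
- get_state(): the state, without advancing time (a new reading comes with each control period).
- get_image(name): name is "side" or "top"; returns the picture (420x560x3 uint8, red, green, blue); there is no depth.
- calibration(name): a dict with "vfov" (degrees; the focal length in pixels is half the picture's height over the tangent of half this angle, whatever the lens; pixels are square), "cx", "cy" (the principal point, pixels), "rvec" (rotation vector, rad) and "tvec" (3), from world to camera coordinates, as OpenCV has them. Camera axes: x right, y down, z forward; pixel columns grow to the right and rows downward; lengths in m; the calibration is good to about 2 mm. A picture is of the moment at which its call begins. calibration takes no time and is no camera call.
- close_job(): hands the job in; it is judged then, once.
The state is a dict: "time": time; "joint_positions": joint angles; "qd": joint speeds; "joint_torque": joint torques, N m; "position": TCP position; "tool_rot": TCP orientation; "ft_force": force on the tool from outside, world axes, zero at the start; "torque": the same for the moment, N m; "grip_width": opening from 0.0 (shut) to 1.0 (fully open); "grip_force": force on a finger pad.
Only numpy, scipy, OpenCV 4.12 (cv2) and the standard library are available. Lean on these libraries where they do the work, as an engineer would, in place of code of your own. Each camera call takes 0.05 s, during which the arm holds its last target. There are 200 camera calls.

### The job

Turn the three capacitors out of their grey rack so that they stand terminals up on the plywood board in the green tray, ready for testing: lay the board flat on the open rack with the edges in line, pinch the two together and stand them on end between the jaws of the open vice to change your grip, then turn them on over so that the rack lies upside down on the board in the tray, and let go. Lift the rack straight off and set it down flat on the black mat, with the three capacitors left standing on the board. Drop or spill nothing, and leave the multimeter, tape, pump and spray can where they are.

Things in the scene. Friction and masses are not known exactly. Their poses are not given: they have to be found in the camera images.
- rack: Grey plastic storage rack, a block 58 mm wide (its x), 156 mm long (its y) and 54 mm high (its z), with an orange panel on each end and three square pockets 40 x 40 mm in a row (46 mm apart along y), open at the top. Origin: centre of its underside; z points out of the open top. Starts right way up on the rubber mat, with a capacitor upside down in each pocket, their bare flat ends 1 mm below the rim. Empty 0.14 kg, full about 0.32 kg. Smooth flat sides.
- rack_mid (a point): centre of the rack, half way up: 27 mm from its underside along its z
- board: Loose plywood test board 58 mm wide (x), 156 mm long (y), 22 mm thick (z): as wide and as long as the rack, so that with both edges in line one pair of fingers can pinch the two together across their 58 mm width. Together they are 76 mm thick. Plain on both faces, may be used either way up. Origin: centre of its underside. About 0.1 kg. Starts flat on the mat beside the rack.
- board_mid (a point): centre of the board, 11 mm above its origin along its z
- vice: Blue machine vice bolted down, left open, not to be adjusted. Two jaws, 100 mm wide (x), face each other along its y across an 82 mm gap. Origin: on the bench under the gap's middle. Flat bed 28 mm up, jaw tops 80 mm up, inner top edges rounded. Jaw on +y 25 mm thick; on -y 30 mm, then screw and bar to 0.15 m, below 72 mm. Rack and board stood on end in the gap (6 mm play) stay upright.
- tray: Green shallow tray fixed to the bench, outside 160 mm (x) by 220 mm (y), 18 mm high, walls 4 mm, inner floor 4 mm above the bench. Origin: on the bench, under its centre.
- mat: Black rubber mat fixed to the bench, 340 mm (x) by 270 mm (y), 3 mm thick. Origin: on the bench, under its centre. Rack and board start on it.
- cap1: Motor capacitor: aluminium can 37 mm in diameter, 40 mm long, white sleeve with a red band, with a black boss and two brass terminals that stand 9 mm out of one end. Origin: centre of the terminal end of the can; z points to the bare flat end (so z points up in the rack at the start, and down once it stands terminals up). About 0.06 kg, loose in its pocket (1.5 mm all round).
- cap2: Motor capacitor: aluminium can 37 mm in diameter, 40 mm long, white sleeve with a yellow band, with a black boss and two brass terminals that stand 9 mm out of one end. Origin: centre of the terminal end of the can; z points to the bare flat end (so z points up in the rack at the start, and down once it stands terminals up). About 0.06 kg, loose in its pocket (1.5 mm all round).
- cap3: Motor capacitor: aluminium can 37 mm in diameter, 40 mm long, white sleeve with a blue band, with a black boss and two brass terminals that stand 9 mm out of one end. Origin: centre of the terminal end of the can; z points to the bare flat end (so z points up in the rack at the start, and down once it stands terminals up). About 0.06 kg, loose in its pocket (1.5 mm all round).
- multimeter: Bystander: yellow multimeter, 75 x 150 x 47 mm, lying flat; origin under its centre
- tape: Bystander: roll of black tape, 66 mm across, 19 mm high; origin under its centre
- pump: Bystander: washing machine drain pump standing on its face, about 95 x 115 mm, 82 mm high; origin under its centre
- cleaner: Bystander: spray can, 54 mm across, 170 mm high; origin under its centre

How it is judged:
On the way, in this order (a step that is already met when the one before it is completed fails the run):
1. the board lies flat on the open top of the rack, edges in line, let go (z of board_mid in the frame of rack between 0.06 and 0.071 m and x of board_mid in the frame of rack between -0.008 and 0.008 m and y of board_mid in the frame of rack between -0.015 and 0.015 m and angle between the z axis of board and the z axis of rack, either way round below 0.08 rad and z of cap1 in the frame of rack between 0.005 and 0.03 m and x of cap1 in the frame of rack between -0.012 and 0.012 m and z of cap2 in the frame of rack between 0.005 and 0.03 m and x of cap2 in the frame of rack between -0.012 and 0.012 m and z of cap3 in the frame of rack between 0.005 and 0.03 m and x of cap3 in the frame of rack between -0.012 and 0.012 m and angle between rack's own z axis and vertical below 0.1 rad and contact force between the fingers and rack below 0.1 N and contact force between the fingers and board below 0.1 N), for 0.2 s.
2. rack and board stand together on end between the vice jaws, capacitors still inside, let go (z of board_mid in the frame of rack between 0.06 and 0.077 m and x of board_mid in the frame of rack between -0.008 and 0.008 m and y of board_mid in the frame of rack between -0.025 and 0.025 m and angle between the z axis of board and the z axis of rack, either way round below 0.08 rad and z of cap1 in the frame of rack between 0.005 and 0.03 m and x of cap1 in the frame of rack between -0.012 and 0.012 m and z of cap2 in the frame of rack between 0.005 and 0.03 m and x of cap2 in the frame of rack between -0.012 and 0.012 m and z of cap3 in the frame of rack between 0.005 and 0.03 m and x of cap3 in the frame of rack between -0.012 and 0.012 m and contact force between the fingers and rack below 0.1 N and contact force between the fingers and board below 0.1 N and angle between the y axis of rack and the z axis of vice, either way round below 0.15 rad and x of rack_mid in the frame of vice between -0.04 and 0.04 m and y of rack_mid in the frame of vice between -0.03 and 0.03 m and z of rack_mid in the frame of vice below 0.116 m), for 0.2 s.
3. the rack lies upside down on the board in the tray, let go (z of board_mid in the frame of rack between 0.06 and 0.071 m and x of board_mid in the frame of rack between -0.008 and 0.008 m and y of board_mid in the frame of rack between -0.025 and 0.025 m and angle between the z axis of board and the z axis of rack, either way round below 0.08 rad and z of cap1 in the frame of rack between 0.005 and 0.03 m and x of cap1 in the frame of rack between -0.012 and 0.012 m and z of cap2 in the frame of rack between 0.005 and 0.03 m and x of cap2 in the frame of rack between -0.012 and 0.012 m and z of cap3 in the frame of rack between 0.005 and 0.03 m and x of cap3 in the frame of rack between -0.012 and 0.012 m and contact force between the fingers and rack below 0.1 N and contact force between the fingers and board below 0.1 N and z of board_mid in the frame of tray between 0.012 and 0.019 m and x of board_mid in the frame of tray between -0.052 and 0.052 m and y of board_mid in the frame of tray between -0.045 and 0.045 m and angle between the z axis of board and the z axis of tray, either way round below 0.05 rad and angle between rack's own z axis and vertical above 3.05 rad), for 0.2 s.
4. the rack has been lifted clear of the capacitors (distance between rack_mid and board_mid above 0.1 m and angle between each of cap1, cap2, cap3's own z axis and vertical above 3.04 rad), for 0.1 s.
At the end, for the whole second after the job is handed in: Board flat (3 deg) on the tray floor, its middle within 45 mm of the tray middle along y and 52 mm along x; all three capacitors standing on it terminals up (5 deg), at rest; rack flat, either way up, at rest on the mat with its middle 15 mm or more inside the mat edges (z of board_mid in the frame of tray between 0.012 and 0.019 m and x of board_mid in the frame of tray between -0.052 and 0.052 m and y of board_mid in the frame of tray between -0.045 and 0.045 m and angle between the z axis of board and the z axis of tray, either way round below 0.05 rad and angle between each of cap1, cap2, cap3's own z axis and vertical above 3.04 rad and z of cap1 in the frame of tray between 0.062 and 0.07 m and x of cap1 in the frame of board between -0.025 and 0.025 m and y of cap1 in the frame of board between -0.07 and 0.07 m and linear speed of each of cap1, cap2, cap3, rack, board below 0.02 m/s and z of cap2 in the frame of tray between 0.062 and 0.07 m and x of cap2 in the frame of board between -0.025 and 0.025 m and y of cap2 in the frame of board between -0.07 and 0.07 m and z of cap3 in the frame of tray between 0.062 and 0.07 m and x of cap3 in the frame of board between -0.025 and 0.025 m and y of cap3 in the frame of board between -0.07 and 0.07 m and angle between the z axis of rack and the z axis of mat, either way round below 0.06 rad and z of rack_mid in the frame of mat between 0.024 and 0.034 m and x of rack_mid in the frame of mat between -0.15 and 0.15 m and y of rack_mid in the frame of mat between -0.12 and 0.12 m); the robot touches nothing.
It fails at once if the multimeter, tape, pump or spray can is pushed more than 25 mm or tipped (distance of any of multimeter, tape, pump, cleaner from where it was at the start of the episode above 0.025 m or angle between any of multimeter, tape, pump, cleaner's own z axis and vertical above 0.35 rad).
It fails at once if a capacitor falls out away from the rack and the tray ((distance between cap1 and rack_mid above 0.1 m and horizontal distance between cap1 and tray above 0.14 m) or (distance between cap2 and rack_mid above 0.1 m and horizontal distance between cap2 and tray above 0.14 m) or (distance between cap3 and rack_mid above 0.1 m and horizontal distance between cap3 and tray above 0.14 m)).
It fails at once if the rack or the board is dropped (falls faster than 0.45 m/s with no finger on it) ((linear speed of rack above 0.45 m/s and contact force between the fingers and rack below 0.1 N and contact force between the fingers and board below 0.1 N) or (linear speed of board above 0.45 m/s and contact force between the fingers and rack below 0.1 N and contact force between the fingers and board below 0.1 N)).
It also fails if it takes over 72 s, if anything falls off the work surface, if the arm or the gripper's body presses on something with over 40 N, if the wrist force passes 120 N, or if a joint passes its speed limit or range.

## Working session

There is one attempt and no reset: what is moved stays moved. The work goes in short steps, Python scripts to look and compute and a tool call to move; the robot and the scene stay as the last step left them, time stands still between calls to the robot, and variables do not carry over. Pictures are saved under pics/ and viewed, at most 10 in all, crops included, and the job is handed in when it is done.

Besides the shell and the picture viewer there is one more tool, called after "Call:" in YAML: its name, and indented under it one key for each argument. send_rows: Moves the arm, as the interface text tells. Its arguments: {"type":"object","properties":{"xyz":{"type":"array"},"dr":{"type":"array"},"jaw":{"type":"number"},"grip_force":{"type":"number"}},"required":["xyz","dr"]}

```bash
ls; mkdir -p pics; python3 - <<'E'
from bench import *
import cv2
print(get_state())
for n in("top","side"):
    im=get_image(n); cv2.imwrite(f"pics/{n}0.png",im[:,:,::-1]); print(n,calibration(n))
E
```

```text
pics
{'time': 0.0, 'joint_positions': array([-1.31593404,  0.3218089 , -0.07007777,  1.45170184,  0.02262549,
        1.37081152, -0.05686204]), 'qd': array([-1.14632923e-03, -8.90018180e-04, -3.50289383e-04, -1.18178777e-04,
       -2.35731575e-03, -8.78609350e-05,  1.16242089e-03]), 'joint_torque': array([ 9.76675947e-04, -4.91312420e+01, -4.03412059e-01, -3.12520838e+01,
       -6.37270161e-02,  4.39820113e-02,  1.73934013e-04]), 'position': array([0.15491986, 0.63071356, 0.23845714]), 'tool_rot': array([-3.77157463e-01, -3.11876312e+00,  3.04718603e-03]), 'ft_force': array([-0.9632666 , -0.71196569, -0.13618702]), 'torque': array([-0.04434226, -0.03438422,  0.00444482]), 'grip_force': 0.0, 'grip_width': 1.001463306129732}
top {'vfov': 43.05114277188429, 'cx': 270.5876387458204, 'cy': 212.42090287876545, 'rvec': array([ 2.16210508, -2.13711415,  0.14682419]), 'tvec': array([0.0230178 , 0.59476622, 1.54919314])}
side {'vfov': 53.6379321343374, 'cx': 282.35112656909615, 'cy': 214.76788918378602, 'rvec': array([ 0.28393079, -2.62456396,  1.50362161]), 'tvec': array([0.59526123, 0.12012994, 0.8682435 ])}
```

View pics/top0.png

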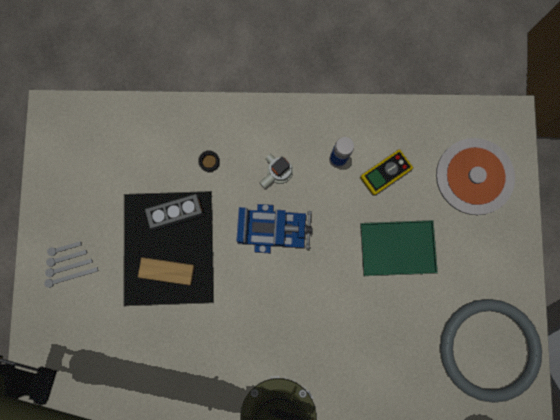

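View pics/side0.png

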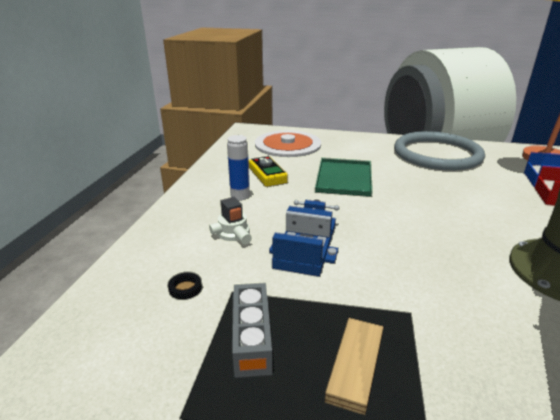

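Top view: the mat has the rack at px (173,210) and the board at (166,271), the vice is at (268,228), and the tray at (398,248). The side view agrees. Next I measure them.

```bash
cat > h.py <<'E'
import numpy as np, cv2
from scipy.spatial.transform import Rotation as R
from bench import *
def cam(n):
    c=calibration(n); f=210/np.tan(np.radians(c['vfov'])/2)
    K=np.array([[f,0,c['cx']],[0,f,c['cy']],[0,0,1]]); M=cv2.Rodrigues(np.array(c['rvec']))[0]
    return K,M,np.array(c['tvec'])
def cast(n,px,z):
    K,M,t=cam(n); px=np.atleast_2d(np.array(px,float)); d=np.c_[px,np.ones(len(px))]@np.linalg.inv(K).T@M
    C=-M.T@t; return C+d*((z-C[2])/d[:,2])[:,None]
def proj(n,P):
    K,M,t=cam(n); q=(np.atleast_2d(P)@M.T+t)@K.T; return q[:,:2]/q[:,2:]
def blobs(mask,amin,n,z,box=None):
    m=mask.astype(np.uint8)
    if box: k=np.zeros_like(m); x0,y0,x1,y1=box; k[y0:y1,x0:x1]=1; m=m*k
    out=[]
    for c in cv2.findContours(m,cv2.RETR_EXTERNAL,cv2.CHAIN_APPROX_NONE)[0]:
        if cv2.contourArea(c)<amin: continue
        W=cast(n,c[:,0],z)[:,:2]; (x,y),(w,h),a=cv2.minAreaRect((W*1000).astype(np.float32))
        if w>h: w,h,a=h,w,a-90   # a+90: angle of the long side from x
        out.append((round(x,1),round(y,1),round(w,1),round(h,1),round((a+90+90)%180-90,1),cv2.contourArea(c),c[:,0].mean(0).round(0)))
    return out
def hsv(n,im=None):
    im=get_image(n) if im is None else im
    return cv2.cvtColor(im,cv2.COLOR_RGB2HSV).astype(int)
E
python3 - <<'E'
from h import *
import bench
print([k for k in dir(bench) if not k.startswith('_')])
for n,bx in(("top",(125,193,212,305)),("side",(190,270,425,419))):
    im=cv2.imread(f"pics/{n}0.png")[:,:,::-1]; H=hsv(n,im.copy()); h,s,v=H[...,0],H[...,1],H[...,2]
    print(n,'board',blobs((h>8)&(h<25)&(s>70)&(v>110),150,n,.025,bx))
    print('rack',blobs((v>55)&(s<80)&~((h>8)&(h<25)&(s>70)),200,n,.057,bx))
    print('caps',blobs((v>165)&(s<50),20,n,.056,bx if n=="top" else (230,280,270,350)))
    print('tray',blobs((h>60)&(h<90)&(s>100),500,n,.018,(300,150,450,290)))
    print('blue',blobs((h>100)&(h<120)&(s>120),30,n,.08,(230,190,340,280)))
H=hsv("top",cv2.imread("pics/top0.png")[:,:,::-1].copy());print(blobs(H[...,2]<60,2000,"top",.003,(100,170,230,320)))
im=cv2.imread("pics/top0.png")[190:265,225:325]; cv2.imwrite("pics/v.png",cv2.resize(im,None,fx=8,fy=8,interpolation=cv2.INTER_CUBIC))
E
```

```text
['MotionError', 'calibration', 'close_job', 'get_image', 'get_state', 'nose_length']
top board [(417.7, 341.1, 55.6, 153.9, 82.3, 905.5, array([165., 271.]))]
rack [(593.8, 318.8, 60.6, 158.5, -72.4, 1006.0, array([173., 211.]))]
caps []
tray [(495.6, -354.3, 154.8, 215.4, -87.1, 3533.0, array([398., 248.]))]
blue [(542.7, -27.4, 82.2, 103.5, -3.4, 887.5, array([290., 229.])), (551.6, 116.3, 16.2, 100.0, -2.9, 154.5, array([241., 225.])), (542.8, 60.2, 78.7, 137.1, -1.1, 314.5, array([259., 228.]))]
side board [(571.5, 386.9, 18.4, 38.4, 17.4, 220.5, array([252., 364.])), (418.0, 339.8, 59.5, 159.7, 82.4, 3100.0, array([356., 362.]))]
rack [(489.9, 327.5, 297.1, 439.7, 12.5, 12829.5, array([305., 322.]))]
caps [(578.6, 362.1, 34.4, 34.5, -77.6, 302.5, array([252., 336.])), (593.2, 316.8, 33.0, 34.9, -75.2, 249.0, array([251., 315.])), (607.2, 273.9, 34.9, 35.9, -77.5, 214.0, array([250., 296.])), (615.1, 252.6, 40.6, 71.9, 12.5, 173.5, array([250., 284.]))]
tray [(495.2, -337.4, 150.7, 229.6, -87.2, 1598.5, array([344., 178.]))]
blue [(540.1, 128.6, 124.6, 195.5, -83.1, 1882.5, array([308., 248.])), (546.7, -20.6, 58.6, 95.5, -3.1, 279.5, array([310., 209.]))]
[(489.2, 340.0, 267.2, 336.3, 2.6, 9561.0, array([168., 249.]))]
```

View pics/v.png

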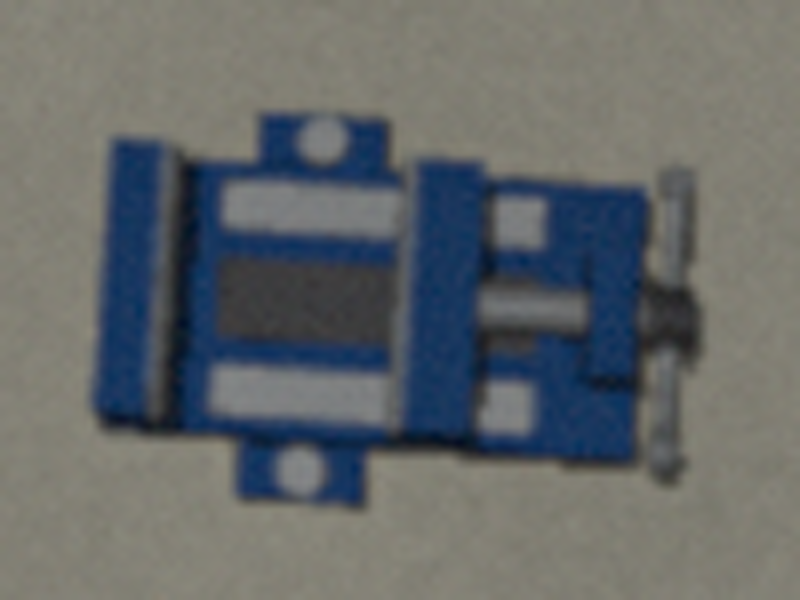

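Enlarged top view of the vice: the outer jaw edges are at crop x≈112/95 on the left and 487/470 on the right, so it is turned about 3°. The rack and board poses agree in both views.

```bash
cat >> h.py <<'E'
def pose(): s=get_state(); return np.array(s['position'])*1000,R.from_rotvec(s['tool_rot'])
def down(az): # tool down, tool y at azimuth az (deg)
    a=np.radians(az); y=np.array([np.cos(a),np.sin(a),0]); z=np.array([0,0,-1.]); return R.from_matrix(np.c_[np.cross(y,z),y,z])
def rel(p,r=None):
    P,Q=pose(); r=r or Q
    print('xyz',Q.inv().apply(np.array(p)-P).round(1),'dr',(Q.inv()*r).as_rotvec().round(4))
E
python3 - <<'E'
from h import *
import bench
print('nose',nose_length if not callable(nose_length) else nose_length())
print(cast("top",[[260.1,225.8]],.08)*1000)
u=lambda p:(np.array(p)+.5)/8-.5+[225,190]
print('corners',(cast("top",[u(q) for q in([112,140],[97,420],[487,162],[468,442])],.08)*1000).round(1)[:,:2])
rel([418,340,150],down(-7.6))
im=cv2.imread("pics/side0.png")[190:280,260:345]; cv2.imwrite("pics/vs.png",cv2.resize(im,None,fx=6,fy=6,interpolation=cv2.INTER_CUBIC))
E
```

```text
nose 0.017
[[549.50228746  59.8375358   80.        ]]
corners [[603.7 123.4]
 [501.4 126.8]
 [597.2 -13.3]
 [495.   -7.3]]
xyz [-324.8 -219.5   89. ] dr [-1.3000e-03  1.3000e-03  1.4626e+00]
```

View pics/vs.png

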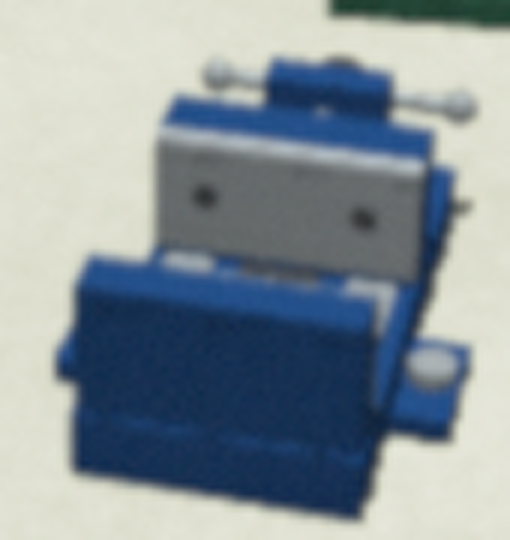

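Side crop: both vice jaws are clear with the gap open, consistent with the vice at about (549,60) and yaw -2.7°. Moving above the board.

Call:
send_rows:
  xyz:
    - [-20,-14,6]
    - [-55,-37,15]
    - [-92,-62,25]
    - [-130,-88,36]
    - [-168,-114,47]
    - [-206,-140,57]
    - [-244,-165,67]
    - [-278,-188,77]
    - [-306,-207,84]
    - [-325,-220,88]
  dr:
    - [0,0,0.1]
    - [0,0,0.22]
    - [0,0,0.34]
    - [0,0,0.46]
    - [0,0,0.58]
    - [0,0,0.7]
    - [0,0,0.82]
    - [0,0,0.94]
    - [0,0,1.05]
    - [0,0,1.16]
  jaw: 87
  grip_force: 20

```text
time: 0.93
position: [0.4175, 0.3397, 0.1512]
tool_rot: [-2.031, -2.397, 0.001]
ft_force: [0.7, 0.1, 0.1]
grip_width: 0.998
grip_force: 0.0
```

```bash
cat > fit.py <<'E'
from h import *
E
python3 - <<'E'
from h import *
s=get_state(); print(s['time'],np.array(s['joint_positions']).round(3),pose()[0].round(1),s['position'])
rel([418,340.5,16],down(-7.6))
E
```

```text
0.9333 [-0.982  0.147  0.272  1.851 -0.043  1.15  -0.53 ] [417.5 339.7 151.2] [0.41745615 0.33974737 0.15123211]
xyz [  0.7   0.7 135.2] dr [-4.000e-04  2.000e-04  2.975e-01]
```

Call:
send_rows:
  xyz:
    - [1,1,5]
    - [1,1,20]
    - [1,1,40]
    - [1,1,60]
    - [1,1,80]
    - [1,1,98]
    - [1,1,112]
    - [1,1,122]
    - [1,1,127]
    - [1,1,128]
  dr:
    - [0,0,0.1]
    - [0,0,0.2]
    - [0,0,0.29]
    - [0,0,0.298]
    - [0,0,0.298]
    - [0,0,0.298]
    - [0,0,0.298]
    - [0,0,0.298]
    - [0,0,0.298]
    - [0,0,0.298]

```text
time: 1.77
position: [0.4171, 0.3423, 0.023]
tool_rot: [2.359, 2.075, -0.003]
ft_force: [-0.7, 0.4, 0.1]
grip_width: 1.001
grip_force: 0.0
```

Call:
send_rows:
  xyz:
    - [0,0,0]
    - [0,0,0]
    - [0,0,0]
    - [0,0,0]
    - [0,0,0]
    - [0,0,0]
    - [0,0,0]
    - [0,0,0]
    - [0,0,0]
    - [0,0,0]
  dr:
    - [0,0,0]
    - [0,0,0]
    - [0,0,0]
    - [0,0,0]
    - [0,0,0]
    - [0,0,0]
    - [0,0,0]
    - [0,0,0]
    - [0,0,0]
    - [0,0,0]
  jaw: 40

```text
time: 2.6
position: [0.4179, 0.3431, 0.0245]
tool_rot: [-2.359, -2.075, -0.001]
ft_force: [-1.0, -0.4, 5.7]
grip_width: 0.666
grip_force: 20.0
```

```bash
python3 - <<'E'
from h import *
s=get_state(); print(s['time'],np.array(s['joint_positions']).round(3),pose()[0].round(1),R.from_rotvec(s['tool_rot']).as_matrix().round(3).tolist(),s['grip_width'])
for n in("top","side"):
    im=get_image(n); cv2.imwrite(f"pics/{n}1.png",im[:,:,::-1])
    h,sa,v=np.moveaxis(hsv(n,im),2,0); 
    print(blobs((h>8)&(h<25)&(sa>70)&(v>110),80,n,.025,(125,193,212,305) if n=="top" else (270,300,425,419)))
E
```

```text
2.6 [-0.983  0.306  0.28   1.952 -0.107  0.896 -0.777] [417.9 343.1  24.5] [[0.128, 0.992, 0.0], [0.992, -0.128, 0.001], [0.001, 0.0, -1.0]] 0.6660975669335318
[]
[(422.3, 374.9, 59.7, 113.0, 81.7, 1885.0, array([349., 381.]))]
```

Call:
send_rows:
  xyz:
    - [0,0,-10]
    - [0,0,-30]
    - [0,0,-52]
    - [0,12,-70]
    - [0,38,-78]
    - [0,68,-80]
    - [0,100,-80]
    - [0,132,-80]
    - [0,160,-80]
    - [0,176,-80]
  dr:
    - [0,0,0]
    - [0,0,0]
    - [0,0,0]
    - [0,0,-0.04]
    - [0,0,-0.12]
    - [0,0,-0.2]
    - [0,0,-0.28]
    - [0,0,-0.36]
    - [0,0,-0.42]
    - [0,0,-0.44]

```text
time: 3.53
position: [0.5953, 0.3182, 0.1038]
tool_rot: [1.848, 2.538, -0.0]
ft_force: [0.4, 0.1, -0.3]
grip_width: 0.666
grip_force: 20.0
```

```bash
python3 - <<'E'
from h import *
s=get_state(); print(s['time'],np.array(s['joint_positions']).round(3),s['grip_width'])
rel([592.5,320.5,78.5],down(17.8))
for n in("top","side"):
    im=get_image(n); cv2.imwrite(f"pics/{n}2.png",im[:,:,::-1])
    h,sa,v=np.moveaxis(hsv(n,im),2,0); 
    print(blobs((h>8)&(h<25)&(sa>70)&(v>100),80,n,.106,(125,170,212,305) if n=="top" else (200,230,425,419)))
E
```

```text
3.5333 [-0.748  0.469  0.286  1.549 -0.139  1.143 -0.121] 0.6660561932269572
xyz [ 3.1 -2.  25.3] dr [0.001  0.0019 0.0015]
[]
[(550.4, 451.7, 17.6, 35.0, 17.0, 268.5, array([252., 364.])), (591.1, 339.6, 60.0, 144.6, -72.3, 2309.5, array([246., 307.])), (643.6, 253.4, 23.3, 100.5, 16.7, 239.5, array([232., 262.]))]
```

View pics/side2.png

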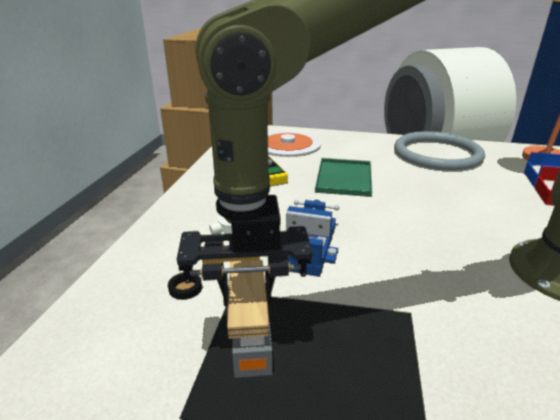

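The board is held over the rack with its ends nearly in line (side px 250,320). Lowering and releasing.

Call:
send_rows:
  xyz:
    - [1,-1,3]
    - [2,-1,7]
    - [3,-2,11]
    - [3,-2,15]
    - [3,-2,19]
    - [3,-2,22]
    - [3,-2,24]
    - [3,-2,25]
    - [3,-2,25.3]
    - [3,-2,25.3]
  dr:
    - [0,0,0]
    - [0,0,0]
    - [0,0,0]
    - [0,0,0]
    - [0,0,0]
    - [0,0,0]
    - [0,0,0]
    - [0,0,0]
    - [0,0,0]
    - [0,0,0]

```text
time: 4.47
position: [0.5895, 0.3226, 0.0788]
tool_rot: [1.849, 2.539, 0.0]
ft_force: [0.3, 0.5, -0.4]
grip_width: 0.667
grip_force: 20.0
```

```bash
python3 - <<'E'
from h import *
s=get_state(); print(s['time'],np.array(s['joint_positions']).round(4).tolist(),s['ft_force'])
rel([592.5,320.5,78.5],down(17.8))
# kinematic model fit
from scipy.optimize import least_squares
J=np.array([[-1.31593,.32181,-.07008,1.4517,.02263,1.37081,-.05686],[-.983,.306,.280,1.952,-.107,.896,-.777],[-.748,.469,.286,1.549,-.139,1.143,-.121],s['joint_positions']])
P=np.array([[.15492,.63071,.23846],[.4179,.3431,.0245],[.5953,.3182,.1038],s['position']])
O=[R.from_rotvec(v) for v in([-.37716,-3.11876,.00305],[-2.359,-2.075,-.001],[1.848,2.538,0],s['tool_rot'])]
def fk(q,k,sg):
    a,b,c,d,e,f,o1,o7=k; r=R.from_euler('z',sg[0]*q[0]+o1); p=np.array([0,0,a])
    r=r*R.from_euler('y',q[1])*R.from_euler('z',sg[1]*q[2]); p=p+r.apply([e,0,b])
    r=r*R.from_euler('y',q[3])*R.from_euler('z',sg[2]*q[4]); p=p+r.apply([f,0,c])
    r=r*R.from_euler('y',q[5])*R.from_euler('z',sg[3]*q[6]+o7); return p+r.apply([0,0,d]),r
import itertools
best=[]
for sg in itertools.product([1,-1],repeat=4):
  for o1 in(0,2.64):
    def res(k):
        out=[]
        for q,p,o in zip(J,P,O):
            x,r=fk(q,k,sg); out+=list((x-p)*5)+list((o.inv()*r).as_rotvec()*.5)
        return out
    for o7 in(0,1.57,3.14,-1.57):
        L=least_squares(res,[.3,.45,.45,.25,0,0,o1,o7]); best.append((L.cost,sg,L.x.round(4).tolist()))
best.sort(key=lambda b:b[0])
for b in best[:4]: print(b)
E
```

```text
4.4667 [-0.7529, 0.4873, 0.2795, 1.5769, -0.1456, 1.0975, -0.1259] [ 0.30396436  0.519154   -0.44395644]
xyz [-2.9  2.2  0.3] dr [ 0.0003 -0.0001  0.0013]
(np.float64(0.0002010935411127948), (-1, -1, -1, -1), [-0.6892, 0.4757, 0.5069, -0.5635, -0.0014, -0.0155, -0.0422, 1.5285])
(np.float64(0.00020109354111298364), (-1, -1, -1, -1), [-0.6892, 0.4757, 0.5069, -0.5635, -0.0014, -0.0155, -0.0422, 1.5285])
(np.float64(0.00020109354111303132), (-1, -1, -1, -1), [-0.6892, 0.4757, 0.5069, -0.5635, -0.0014, -0.0155, -0.0422, 1.5285])
(np.float64(0.00020109354111427934), (-1, -1, -1, -1), [-0.6892, 0.4757, 0.5069, -0.5635, -0.0014, -0.0155, -0.0422, 1.5285])
```

Call:
send_rows:
  xyz:
    - [0,0,0]
    - [0,0,0]
    - [0,0,0]
    - [0,0,0]
    - [0,0,0]
    - [0,0,0]
    - [0,0,0]
    - [0,0,-3]
    - [0,0,-8]
    - [0,0,-12]
  dr:
    - [0,0,0]
    - [0,0,0]
    - [0,0,0]
    - [0,0,0]
    - [0,0,0]
    - [0,0,0]
    - [0,0,0]
    - [0,0,0]
    - [0,0,0]
    - [0,0,0]
  jaw: 87

```text
time: 5.3
position: [0.5895, 0.3227, 0.0913]
tool_rot: [1.849, 2.54, 0.001]
ft_force: [0.3, 0.1, 0.4]
grip_width: 0.998
grip_force: 0.0
```

Call:
send_rows:
  xyz:
    - [0,0,-10]
    - [0,0,-30]
    - [0,0,-50]
    - [0,0,-70]
    - [0,0,-90]
    - [0,0,-100]
    - [0,0,-100]
    - [0,0,-100]
    - [0,0,-100]
    - [0,0,-100]
  dr:
    - [0,0,0]
    - [0,0,0]
    - [0,-0.05,0]
    - [0,-0.13,0]
    - [0,-0.24,0]
    - [0,-0.36,0]
    - [0,-0.48,0]
    - [0,-0.57,0]
    - [0,-0.6,0]
    - [0,-0.6,0]

```text
time: 6.13
position: [0.5876, 0.3254, 0.189]
tool_rot: [1.535, 2.119, -0.478]
ft_force: [-0.7, -0.9, -0.6]
grip_width: 1.003
grip_force: 0.0
```

```bash
cat > kin.py <<'E'
from h import *
from scipy.optimize import least_squares
LO=np.array([-2.86,-.3,-1.38,.06,-1.56,.09,-2.69]);HI=np.array([2.86,2.09,1.24,2.45,4.7,2.05,2.69])
def fk(q,k):
    a,b,c,d,e,f,o1,o7=k; r=R.from_euler('z',-q[0]+o1); p=np.array([0,0,a])
    r=r*R.from_euler('y',q[1])*R.from_euler('z',-q[2]); p=p+r.apply([e,0,b])
    r=r*R.from_euler('y',q[3])*R.from_euler('z',-q[4]); p=p+r.apply([f,0,c])
    r=r*R.from_euler('y',q[5])*R.from_euler('z',-q[6]+o7); return p+r.apply([0,0,d]),r
def fit(D):
    def res(k):
        out=[]
        for q,p,o in D:
            x,r=fk(q,k); out+=list((x-p)*5)+list((R.from_rotvec(o).inv()*r).as_rotvec())
        return out
    L=least_squares(res,[.3,.45,.45,.25,0,0,0,1.57]); return L.x,L.cost
def ik(k,p,r,seeds):
    S=[]
    for s in seeds:
        f=lambda q:np.r_[(fk(q,k)[0]-p)*5,(r.inv()*fk(q,k)[1]).as_rotvec(),.002*(q-s)]
        L=least_squares(f,np.clip(s,LO+.01,HI-.01),bounds=(LO,HI)); x,rr=fk(L.x,k)
        S.append((np.linalg.norm(x-p)*1000,np.degrees((r.inv()*rr).magnitude()),L.x.round(2).tolist()))
    return S
E
python3 - <<'E'
from kin import *
import json
s=get_state()
D=[([-1.31593,.32181,-.07008,1.4517,.02263,1.37081,-.05686],[.15492,.63071,.23846],[-.37716,-3.11876,.00305]),
([-.983,.306,.280,1.952,-.107,.896,-.777],[.4179,.3431,.0245],[-2.359,-2.075,-.001]),
([-0.7529,0.4873,0.2795,1.5769,-0.1456,1.0975,-0.1259],[.5895,.3226,.0788],[1.849,2.539,0]),
(list(s['joint_positions']),list(s['position']),list(s['tool_rot']))]
json.dump(D,open('D.json','w')); k,c=fit(D); print(k.round(4),c,np.array(s['joint_positions']).round(3),pose()[0])
for q,p,o in D: x,r=fk(q,k); print((x-p)*1000,(R.from_rotvec(o).inv()*r).magnitude())
E
```

```text
[ 2.3480e-01  4.8270e-01  5.1700e-01  3.4960e-01 -5.5000e-03  4.0000e-04
 -4.2800e-02  1.5297e+00] 0.0010975233225420657 [-1.07   0.587  0.388  1.349  0.336  1.497 -0.467] [587.55496612 325.35354899 188.96556225]
[2.34659161 3.01789365 2.302697  ] 0.0017279408611610288
[-3.86347655  1.66186933 -0.11661883] 0.002499494061384648
[ 2.18855744 -0.00264733 -0.46418648] 0.001818273103325641
[-3.79953393 -1.61788982 -1.7218917 ] 0.024828233088570514
```

```bash
python3 - <<'E'
from kin import *
import json
k,_=fit(json.load(open('D.json')))
q0=np.array(get_state()['joint_positions'])
rng=np.random.default_rng(0); seeds=[q0]+[LO+(HI-LO)*rng.random(7) for _ in range(25)]
a=np.radians(-2.7); vx=np.array([np.cos(a),np.sin(a),0]); vy=np.array([-np.sin(a),np.cos(a),0])
for d in(-1,1):
  for yy in(1,-1):
    for z in(.131,.215):
      Z=d*vy; Y=yy*vx; r=R.from_matrix(np.c_[np.cross(Y,Z),Y,Z])
      S=[s for s in ik(k,np.array([.5494,.0602,z])-.01*Z,r,seeds)]
      S.sort(key=lambda s:s[0]+10*s[1]); G=[s for s in S if s[0]<8 and s[1]<2]
      G.sort(key=lambda s:np.abs(np.array(s[2])-q0).max())
      print('tool z',d,'tool y',yy,z,len(G),(G or S)[:2])
E
```

```text
tool z -1 tool y 1 0.131 16 [(np.float64(0.0007447776900323539), np.float64(0.0005832537402102255), [-1.03, 0.99, 0.49, 1.54, 0.76, 1.77, -0.87]), (np.float64(0.0008548434332300185), np.float64(0.0004222416207608966), [-1.0, 0.98, 0.45, 1.54, 0.78, 1.78, -0.88])]
tool z -1 tool y 1 0.215 16 [(np.float64(6.865875710398163e-05), np.float64(0.00012532295871427914), [-1.15, 0.91, 0.67, 1.57, 0.75, 1.76, -0.72]), (np.float64(0.0004740470193544197), np.float64(0.00024168653835795377), [-1.24, 0.98, 0.82, 1.57, 0.66, 1.7, -0.65])]
tool z -1 tool y -1 0.131 14 [(np.float64(0.0007421132829875072), np.float64(0.00042600924116953625), [-0.57, 0.92, -0.15, 1.54, 1.07, 2.05, 2.04]), (np.float64(0.0013774786962682869), np.float64(0.0007078422843571472), [-0.57, 0.92, -0.15, 1.54, 1.07, 2.05, 2.04])]
tool z -1 tool y -1 0.215 14 [(np.float64(0.0009970338830483697), np.float64(0.0004763411669649326), [-0.66, 0.79, -0.03, 1.57, 1.06, 2.05, 2.18]), (np.float64(0.0015750140825653944), np.float64(0.0007721636585018644), [-0.66, 0.79, -0.03, 1.57, 1.06, 2.05, 2.18])]
tool z 1 tool y 1 0.131 13 [(np.float
[... 307 characters left out ...]
62599512848), [0.42, 0.66, 0.06, 1.82, -1.21, 1.88, 0.92]), (np.float64(0.0004069375966234989), np.float64(0.0005897491696791503), [0.2, 0.68, 0.33, 1.82, -1.31, 2.0, 0.97])]
tool z 1 tool y -1 0.131 8 [(np.float64(0.00017664269869292228), np.float64(0.0001469017687706144), [0.29, 0.82, 0.22, 1.8, -1.26, 1.92, -2.06]), (np.float64(0.0008133557519895214), np.float64(0.0005431421736170443), [0.43, 0.8, 0.04, 1.8, -1.18, 1.83, -2.1])]
tool z 1 tool y -1 0.215 8 [(np.float64(0.0010159930797066193), np.float64(0.0005460154332572297), [0.13, 0.7, 0.43, 1.82, -1.35, 2.05, -2.16]), (np.float64(0.00017907806933040692), np.float64(0.00012192656305681329), [0.28, 0.67, 0.24, 1.82, -1.28, 1.96, -2.19])]
```

```bash
python3 - <<'E'
from h import *
for n in("top","side"):
    im=get_image(n); cv2.imwrite(f"pics/{n}3.png",im[:,:,::-1]); 
    h,sa,v=np.moveaxis(hsv(n,im),2,0); 
    print(blobs((h>8)&(h<25)&(sa>70)&(v>100),80,n,.079,(125,170,212,305) if n=="top" else (200,230,425,419)))
    print('orange',blobs((h<8)&(sa>150)&(v>100),15,n,.03,(200,330,300,400)))
rel([601.6,292.3,130],down(17.8));rel([601.6,292.3,53],down(17.8)); print(get_state()['qd'].round(3),pose()[0])
E
```

```text
[(603.0, 282.3, 57.1, 76.2, -72.6, 461.0, array([184., 207.]))]
orange []
[(557.9, 430.7, 17.4, 36.0, 18.9, 240.5, array([252., 364.])), (588.1, 328.3, 59.6, 173.8, -72.7, 2633.0, array([252., 323.]))]
orange []
xyz [ 8.6  2.1 68.2] dr [ 5.000e-04  5.993e-01 -2.000e-04]
xyz [ 52.    2.1 131.8] dr [ 5.000e-04  5.993e-01 -2.000e-04]
[ 0.028 -0.022  0.019  0.     0.008  0.001 -0.003] [589.95188735 321.53119619 191.18304592]
```

View pics/side3.png

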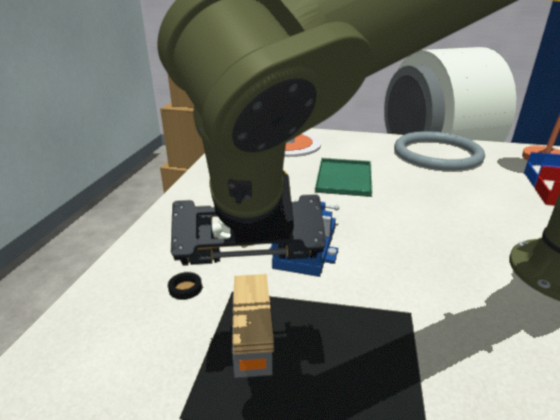

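The board lies squarely on the rack (side px 235–272, 277–350). Regripping the stack about 27 mm toward its vice-side end.

Call:
send_rows:
  xyz:
    - [1,0,8]
    - [3,1,22]
    - [5,2,38]
    - [7,2,54]
    - [8,2,66]
    - [15,2,78]
    - [26,2,94]
    - [38,2,111]
    - [48,2,126]
    - [52,2,132]
  dr:
    - [0,0.1,0]
    - [0,0.22,0]
    - [0,0.34,0]
    - [0,0.46,0]
    - [0,0.56,0]
    - [0,0.599,0]
    - [0,0.599,0]
    - [0,0.599,0]
    - [0,0.599,0]
    - [0,0.599,0]

```text
time: 7.07
position: [0.6013, 0.2892, 0.0513]
tool_rot: [1.856, 2.535, -0.003]
ft_force: [-1.4, -0.8, -1.2]
grip_width: 1.0
grip_force: 0.0
```

Call:
send_rows:
  xyz:
    - [0,0,0]
    - [0,0,0]
    - [0,0,0]
    - [0,0,0]
    - [0,0,0]
    - [0,0,0]
    - [0,0,0]
    - [0,0,0]
    - [0,0,0]
    - [0,0,0]
  dr:
    - [0,0,0]
    - [0,0,0]
    - [0,0,0]
    - [0,0,0]
    - [0,0,0]
    - [0,0,0]
    - [0,0,0]
    - [0,0,0]
    - [0,0,0]
    - [0,0,0]
  jaw: 40
  grip_force: 60

```text
time: 7.9
position: [0.6013, 0.2934, 0.0535]
tool_rot: [1.848, 2.539, 0.001]
ft_force: [-1.5, 0.0, 5.5]
grip_width: 0.663
grip_force: 60.0
```

```bash
python3 - <<'E'
from h import *
a=np.radians(-2.7); vx=np.array([np.cos(a),np.sin(a),0]); vy=np.array([-np.sin(a),np.cos(a),0])
r=R.from_matrix(np.c_[np.cross(vx,-vy),vx,-vy])
s=get_state(); print(pose()[0].round(1),s['ft_force'],s['grip_force'],s['grip_width'],R.from_rotvec(s['tool_rot']).as_matrix().round(3).tolist())
im=get_image("side"); h,sa,v=np.moveaxis(hsv("side",im),2,0)
print(blobs((h>8)&(h<25)&(sa>70)&(v>100),80,"side",.079,(200,230,425,419)))
T=np.array([549.4,60.2,0])+12*vy
for z in(240,):rel(T+[0,0,z],r)
E
```

```text
[601.3 293.4  53.5] [-1.53730039e+00  2.90245124e-03  5.47329098e+00] 59.98871770687401 0.6625633074601934 [[-0.307, 0.952, 0.001], [0.952, 0.307, -0.0], [-0.001, 0.001, -1.0]]
[(557.5, 430.5, 18.3, 36.8, 17.4, 253.5, array([252., 364.])), (583.3, 346.9, 58.9, 136.3, -71.8, 2315.5, array([250., 322.])), (633.9, 263.2, 19.7, 96.0, 16.2, 200.5, array([237., 279.]))]
xyz [-194.8 -116.6 -186.5] dr [ 0.2827 -1.5518  0.2811]
```

```bash
cat >> h.py <<'E'
import json,os
def setc(p,r): json.dump([list(map(float,p)),list(map(float,r.as_rotvec()))],open('c.json','w'))
def getc(): p,v=json.load(open('c.json')); return np.array(p),R.from_rotvec(v)
def adv(xyz,dr): p,r=getc(); setc(p+r.apply(xyz),r*R.from_rotvec(dr))
def rows(p,r,S,T=None):
    "pose targets from commanded pose; fractions S of shift, T of turn"
    P,Q=getc(); d=Q.inv().apply(np.array(p)-P); w=(Q.inv()*r).as_rotvec(); T=S if T is None else T
    print([[round(float(x),1) for x in d*s] for s in S]); print([[round(float(x),4) for x in w*t] for t in T])
a=np.radians(-2.7); vx=np.array([np.cos(a),np.sin(a),0]); vy=np.array([-np.sin(a),np.cos(a),0])
V=np.array([549.4,60.2,0]); rA=R.from_matrix(np.c_[np.cross(vx,-vy),vx,-vy]); rB=R.from_matrix(np.c_[np.cross(vx,vy),vx,vy])
E
python3 - <<'E'
from h import *
setc(*pose()); adv([-86,-51,-172],[.127,-.698,.1265])
rows(V+12*vy+[0,0,240],rA,[.1,.22,.35,.48,.6,.71,.81,.89,.95,.98],[.12,.24,.36,.48,.6,.71,.81,.89,.95,.98])
E
```

```text
[[-9.7, -4.8, 6.8], [-21.3, -10.7, 15.0], [-33.9, -17.0, 23.8], [-46.5, -23.3, 32.7], [-58.1, -29.1, 40.9], [-68.7, -34.4, 48.4], [-78.4, -39.2, 55.2], [-86.2, -43.1, 60.6], [-92.0, -46.0, 64.7], [-94.9, -47.5, 66.8]]
[[0.0187, -0.1025, 0.0185], [0.0374, -0.2049, 0.0371], [0.056, -0.3074, 0.0556], [0.0747, -0.4099, 0.0742], [0.0934, -0.5123, 0.0927], [0.1105, -0.6062, 0.1097], [0.1261, -0.6916, 0.1252], [0.1385, -0.7599, 0.1375], [0.1479, -0.8112, 0.1468], [0.1525, -0.8368, 0.1514]]
```

Call:
send_rows:
  xyz:
    - [0,0,-6]
    - [0,0,-20]
    - [0,0,-38]
    - [-6,-4,-58]
    - [-16,-9,-79]
    - [-27,-16,-100]
    - [-41,-25,-121]
    - [-55,-33,-141]
    - [-70,-42,-159]
    - [-86,-51,-172]
  dr:
    - [0,0,0]
    - [0,0,0]
    - [0.006,-0.03,0.006]
    - [0.017,-0.093,0.017]
    - [0.031,-0.17,0.031]
    - [0.048,-0.264,0.048]
    - [0.068,-0.372,0.067]
    - [0.088,-0.481,0.087]
    - [0.107,-0.59,0.107]
    - [0.127,-0.698,0.1265]

```text
time: 8.78
position: [0.579, 0.1974, 0.2273]
tool_rot: [1.643, 1.968, -0.685]
ft_force: [-0.4, -0.1, -4.9]
grip_width: 0.656
grip_force: 60.0
```

Call:
send_rows:
  xyz:
    - [-10,-5,7]
    - [-21,-11,15]
    - [-34,-17,24]
    - [-46,-23,32]
    - [-58,-29,41]
    - [-69,-34,48]
    - [-78,-39,55]
    - [-86,-43,61]
    - [-92,-46,65]
    - [-97,-48.5,68]
  dr:
    - [0.0187,-0.1025,0.0185]
    - [0.0374,-0.205,0.037]
    - [0.056,-0.3075,0.0556]
    - [0.0747,-0.41,0.074]
    - [0.0934,-0.512,0.0927]
    - [0.1105,-0.606,0.11]
    - [0.126,-0.692,0.125]
    - [0.1385,-0.76,0.1375]
    - [0.148,-0.811,0.147]
    - [0.1556,-0.8539,0.1545]

```text
time: 9.62
position: [0.5496, 0.0722, 0.2384]
tool_rot: [1.242, 1.186, -1.245]
ft_force: [0.4, 0.6, -4.1]
grip_width: 0.663
grip_force: 60.0
```

```bash
python3 - <<'E'
from h import *
adv([-97,-48.5,68],[.1556,-.8539,.1545])
print('cmd',getc()[0],'target',V+12*vy)
for n in("side","top"): im=get_image(n); cv2.imwrite(f"pics/{n}4.png",im[:,:,::-1])
im=cv2.imread("pics/side4.png")[60:300,180:420]; im2=cv2.imread("pics/top4.png")[150:290,180:340]
cv2.imwrite("pics/m4.png",np.hstack([cv2.resize(im,(400,400)),cv2.resize(im2,(400,350)) if 0 else cv2.copyMakeBorder(cv2.resize(im2,(400,350)),0,50,0,0,cv2.BORDER_CONSTANT)]))
p,q=pose(); print(p.round(1),q.as_matrix().round(3).tolist(),get_state()['ft_force'],get_state()['grip_width'],np.array(get_state()['joint_positions']).round(2)); rel(V+12*vy+[0,0,240],rA)
E
```

```text
cmd [549.94891478  72.1159997  240.22570088] target [549.96527741  72.1866785    0.        ]
[549.3  71.2 238.2] [[-0.002, 0.999, -0.049], [-0.002, -0.049, -0.999], [-1.0, -0.002, 0.002]] [-0.18672888 -0.98004531 -4.12097171] 0.661969501488198 [-1.11  0.87  0.61  1.56  0.77  1.84 -0.69]
xyz [-1.8  0.6 -1. ] dr [-0.0015  0.0021  0.0024]
```

View pics/m4.png

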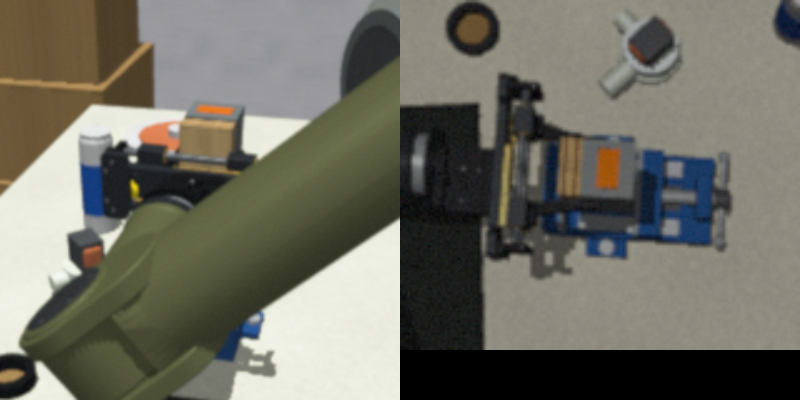

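The stack stands upright above the vice: in the top half the board is at crop x 558–580 and the rack at 580–635. Checking its offset numerically before lowering.

```bash
python3 - <<'E'
from h import *
u=lambda x,y:[(x-400)/2.5+180-.3,y/2.5+150-.3]
print((cast("top",[u(558,137),u(558,197),u(635,137),u(635,197)],.290)*1000).round(1)[:,:2].tolist())
im=cv2.imread("pics/top4.png")[:,:,::-1].copy(); h,s,v=np.moveaxis(hsv("top",im),2,0)
print('wood',blobs((h>8)&(h<25)&(s>70)&(v>90),30,"top",.290,(235,195,280,235)))
print('orange',blobs((h<9)&(s>150)&(v>100),15,"top",.290,(250,195,285,235)))
g=v[216,236:285];print(v[216,236:285].tolist());print(s[216,236:285].tolist()); print((cast("top",[[236,216],[285,216]],.29)*1000).round(1)[:,:2].tolist())
E
```

```text
[[579.3, 99.4], [518.5, 98.3], [580.2, 21.8], [519.4, 21.2]]
wood [(548.2, 49.6, 22.6, 40.5, 0.7, 135.5, array([263., 217.])), (550.4, 87.0, 21.3, 56.7, -2.5, 166.0, array([248., 216.]))]
orange []
[81, 71, 76, 57, 50, 50, 51, 73, 120, 109, 111, 131, 134, 123, 101, 121, 117, 101, 98, 98, 101, 100, 116, 154, 165, 164, 160, 161, 162, 162, 161, 138, 107, 99, 97, 98, 98, 98, 93, 103, 116, 111, 108, 102, 104, 105, 102, 103, 98]
[28, 4, 104, 197, 133, 184, 155, 31, 106, 119, 126, 109, 114, 116, 129, 110, 59, 10, 10, 8, 18, 8, 75, 185, 227, 241, 239, 239, 241, 236, 214, 144, 33, 15, 8, 5, 5, 5, 5, 7, 42, 115, 179, 190, 186, 182, 188, 196, 174]
[[549.9, 116.2], [551.3, -6.9]]
```

Call:
send_rows:
  xyz:
    - [5,0,0]
    - [15,0,0]
    - [27,0,0]
    - [39,0,0]
    - [51,0,0]
    - [62,0,0]
    - [72,0,0]
    - [80,0,0]
    - [85,0,0]
    - [86,0,0]
  dr:
    - [0,0,0]
    - [0,0,0]
    - [0,0,0]
    - [0,0,0]
    - [0,0,0]
    - [0,0,0]
    - [0,0,0]
    - [0,0,0]
    - [0,0,0]
    - [0,0,0]

```text
time: 10.55
position: [0.5495, 0.0719, 0.1521]
tool_rot: [1.242, 1.187, -1.246]
ft_force: [-0.2, 0.5, -4.3]
grip_width: 0.663
grip_force: 60.0
```

Call:
send_rows:
  xyz:
    - [2,0,0]
    - [5,0,0]
    - [8,0,0]
    - [11,0,0]
    - [14,0,0]
    - [16,0,0]
    - [18,0,0]
    - [19,0,0]
    - [19,0,0]
    - [19,0,0]
  dr:
    - [0,0,0]
    - [0,0,0]
    - [0,0,0]
    - [0,0,0]
    - [0,0,0]
    - [0,0,0]
    - [0,0,0]
    - [0,0,0]
    - [0,0,0]
    - [0,0,0]

```text
time: 11.38
position: [0.5497, 0.0719, 0.1343]
tool_rot: [1.243, 1.187, -1.245]
ft_force: [-0.8, -1.2, -4.3]
grip_width: 0.661
grip_force: 60.0
```

```bash
python3 - <<'E'
from h import *
adv([105,0,0],[0,0,0]); s=get_state(); p,q=pose(); print(p.round(1),getc()[0].round(1),q.as_matrix().round(3).tolist(),s['ft_force'].round(2),s['torque'].round(2))
E
```

```text
[549.7  71.9 134.3] [549.9  72.1 135.2] [[-0.001, 0.999, -0.047], [-0.001, -0.047, -0.999], [-1.0, -0.001, 0.001]] [-0.8  -1.15 -4.3 ] [ 2.05 -0.04  0.06]
```

Call:
send_rows:
  xyz:
    - [0.5,0,0]
    - [1,0,0]
    - [1.5,0,0]
    - [2,0,0]
    - [2.5,0,0]
    - [3,0,0]
    - [3,0,0]
    - [3,0,0]
    - [3,0,0]
    - [3,0,0]
  dr:
    - [0,0,0]
    - [0,0,0]
    - [0,0,0]
    - [0,0,0]
    - [0,0,0]
    - [0,0,0]
    - [0,0,0]
    - [0,0,0]
    - [0,0,0]
    - [0,0,0]

```text
time: 12.22
position: [0.5495, 0.0721, 0.134]
tool_rot: [1.242, 1.181, -1.246]
ft_force: [-2.9, 2.9, 8.1]
grip_width: 0.665
grip_force: 60.0
```

Contact at the bed (+8 N), 54 mm below the jaw tops. Releasing.

Call:
send_rows:
  xyz:
    - [0,0,0]
    - [0,0,0]
    - [0,0,0]
    - [0,0,0]
    - [0,0,0]
    - [0,0,0]
    - [0,0,0]
    - [0,0,-8]
    - [0,0,-24]
    - [0,0,-45]
  dr:
    - [0,0,0]
    - [0,0,0]
    - [0,0,0]
    - [0,0,0]
    - [0,0,0]
    - [0,0,0]
    - [0,0,0]
    - [0,0,0]
    - [0,0,0]
    - [0,0,0]
  jaw: 87

```text
time: 13.05
position: [0.5515, 0.1164, 0.1317]
tool_rot: [1.244, 1.185, -1.247]
ft_force: [0.3, 0.0, -0.3]
grip_width: 1.001
grip_force: 0.0
```

```bash
cat >> h.py <<'E'
def path(W,tilt,base,O):
    "W: rows (y',z,theta); rotation base*Ry(theta); prints rows from commanded pose and advances it"
    P,Q=getc(); X=[];D=[]
    for y,z,t in W:
        p=O+y*vy+[0,0,z]; r=base*R.from_rotvec([0,tilt*t,0])
        X.append([round(float(v)) for v in Q.inv().apply(p-P)]); D.append([round(float(v),3) for v in (Q.inv()*r).as_rotvec()])
    print(X); print(D); adv(X[-1],D[-1])
E
python3 - <<'E'
from h import *
adv([3,0,-45],[0,0,0]); print(getc()[0],pose()[0])
O=V
ys=[70,86,95,98,98,98,96,92,86,78];zs=[136,144,158,176,196,216,236,254,270,284];th=[.0,0,.03,.1,.19,.3,.41,.52,.63,.74]
path(zip(ys,zs,th),1,rA,O)
ys=[68,57,45,33,20,8,-5,-18,-30,-42];zs=[295,302,306,308,309,309,309,309,308,306];th=[.85,.96,1.07,1.18,1.29,1.4,1.51,1.62,1.73,1.84]
path(zip(ys,zs,th),1,rA,O)
ys=[-53,-64,-75,-85,-93,-100,-105,-108,-110,-110];zs=[302,296,288,277,264,249,233,217,203,195];th=[1.95,2.06,2.17,2.28,2.39,2.5,2.61,2.72,2.82,2.9]
path(zip(ys,zs,th),1,rA,O)
E
```

```text
[552.06523707 117.06163628 132.22379843] [551.54473453 116.42403489 131.66837296]
[[-4, 0, -13], [-12, 0, -29], [-26, 0, -38], [-44, 0, -41], [-64, 0, -41], [-84, 0, -41], [-104, 0, -39], [-122, 0, -35], [-138, 0, -29], [-152, 0, -21]]
[[0.0, 0.0, 0.0], [0.0, 0.0, 0.0], [0.0, 0.03, 0.0], [0.0, 0.1, 0.0], [0.0, 0.19, 0.0], [0.0, 0.3, 0.0], [0.0, 0.41, 0.0], [0.0, 0.52, 0.0], [0.0, 0.63, 0.0], [0.0, 0.74, 0.0]]
[[-15, 0, 0], [-27, 0, 3], [-38, 0, 10], [-48, 0, 17], [-57, 0, 26], [-65, 0, 35], [-74, 0, 45], [-83, 0, 54], [-90, 0, 64], [-97, 0, 74]]
[[0.0, 0.11, 0.0], [0.0, 0.22, 0.0], [0.0, 0.33, 0.0], [0.0, 0.44, 0.0], [0.0, 0.55, 0.0], [0.0, 0.66, 0.0], [0.0, 0.77, 0.0], [0.0, 0.88, 0.0], [0.0, 0.99, 0.0], [0.0, 1.1, 0.0]]
[[-12, 0, 1], [-24, 0, 4], [-36, 0, 9], [-49, 0, 17], [-60, 0, 27], [-71, 0, 40], [-80, 0, 54], [-87, 0, 68], [-93, 0, 81], [-95, 0, 89]]
[[-0.0, 0.11, 0.0], [-0.0, 0.22, 0.0], [-0.0, 0.33, 0.0], [-0.0, 0.44, 0.0], [-0.0, 0.55, 0.0], [-0.0, 0.66, 0.0], [-0.0, 0.77, 0.0], [-0.0, 0.88, 0.0], [-0.0, 0.98, 0.0], [-0.0, 1.06, 0.0]]
```

Call:
send_rows:
  xyz:
    - [-4,0,-13]
    - [-12,0,-29]
    - [-26,0,-38]
    - [-44,0,-41]
    - [-64,0,-41]
    - [-84,0,-41]
    - [-104,0,-39]
    - [-122,0,-35]
    - [-138,0,-29]
    - [-152,0,-21]
  dr:
    - [0,0,0]
    - [0,0,0]
    - [0,0.03,0]
    - [0,0.1,0]
    - [0,0.19,0]
    - [0,0.3,0]
    - [0,0.41,0]
    - [0,0.52,0]
    - [0,0.63,0]
    - [0,0.74,0]

```text
time: 13.88
position: [0.5531, 0.1395, 0.2851]
tool_rot: [1.778, 1.7, -0.776]
ft_force: [0.4, 0.8, -0.4]
grip_width: 0.997
grip_force: 0.0
```

Call:
send_rows:
  xyz:
    - [-15,0,0]
    - [-27,0,3]
    - [-38,0,10]
    - [-48,0,17]
    - [-57,0,26]
    - [-65,0,35]
    - [-74,0,45]
    - [-83,0,54]
    - [-90,0,64]
    - [-97,0,74]
  dr:
    - [0,0.11,0]
    - [0,0.22,0]
    - [0,0.33,0]
    - [0,0.44,0]
    - [0,0.55,0]
    - [0,0.66,0]
    - [0,0.77,0]
    - [0,0.88,0]
    - [0,0.99,0]
    - [0,1.1,0]

```text
time: 14.72
position: [0.5475, 0.0172, 0.3071]
tool_rot: [-2.126, -2.03, -0.298]
ft_force: [-0.5, 0.7, -1.1]
grip_width: 1.0
grip_force: 0.0
```

```bash
python3 - <<'E'
from h import *
p,q=pose(); print(p.round(1),V+(-42)*vy+[0,0,306],q.as_matrix().round(3).tolist(),np.array(get_state()['joint_positions']).round(2))
for n in("side","top"): im=get_image(n); cv2.imwrite(f"pics/{n}5.png",im[:,:,::-1])
h,s,v=np.moveaxis(hsv("side",im:=cv2.imread("pics/side5.png")[:,:,::-1].copy()),2,0)
print(blobs((h>8)&(h<25)&(s>70)&(v>90),30,"side",.184,(260,120,360,290)))
E
```

```text
[547.5  17.2 307.1] [547.42152907  18.24662525 306.        ] [[0.044, 0.999, 0.016], [0.961, -0.047, 0.271], [0.272, 0.004, -0.962]] [-0.56  0.08  0.7   1.65 -0.33  1.46  0.13]
[(540.8, 166.6, 59.4, 189.0, -84.1, 1422.5, array([303., 209.])), (549.6, 47.4, 28.2, 41.9, -2.3, 102.5, array([307., 177.])), (629.1, -148.6, 110.8, 115.4, 12.7, 597.5, array([287., 141.]))]
```

View pics/side5.png

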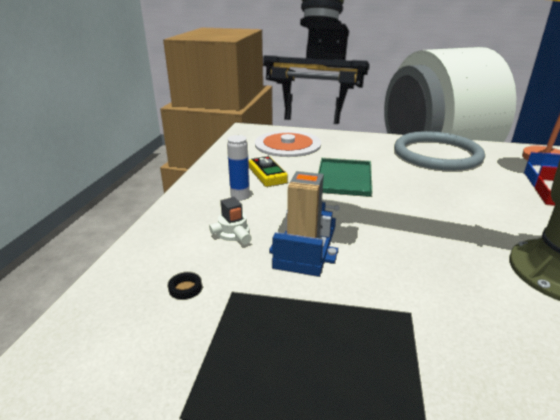

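The stack stands upright in the vice (board face px 290–320, 180–238), nothing spilled. Continuing round to the screw side.

Call:
send_rows:
  xyz:
    - [-12,0,1]
    - [-24,0,4]
    - [-36,0,9]
    - [-49,0,17]
    - [-60,0,27]
    - [-71,0,40]
    - [-80,0,54]
    - [-87,0,68]
    - [-93,0,81]
    - [-95,0,89]
  dr:
    - [0,0.11,0]
    - [0,0.22,0]
    - [0,0.33,0]
    - [0,0.44,0]
    - [0,0.55,0]
    - [0,0.66,0]
    - [0,0.77,0]
    - [0,0.88,0]
    - [0,0.98,0]
    - [0,1.06,0]

```text
time: 15.65
position: [0.5432, -0.0505, 0.191]
tool_rot: [-1.424, -1.351, -1.114]
ft_force: [-0.9, 0.6, 0.3]
grip_width: 1.003
grip_force: 0.0
```

```bash
python3 - <<'E'
from h import *
s=get_state();p,q=pose(); print(p.round(1),getc()[0].round(1),(getc()[1].inv()*q).as_rotvec().round(3),np.array(s['joint_positions']).round(2))
ys=[-110]*10;zs=[188,180,171,162,153,145,139,135,133,133];th=[2.97,3.04,3.1]+[np.pi]*7
path(zip(ys,zs,th),1,rA,V)
path([(y,133,np.pi) for y in(-106,-96,-82,-66,-50,-34,-19,-5,5,9.5)],1,rA,V)
E
```

```text
[543.2 -50.5 191. ] [544.2 -49.7 194.9] [0.001 0.004 0.006] [ 0.16  0.72  0.58  1.69 -1.23  2.02  1.01]
[[-7, 0, 2], [-14, 0, 4], [-23, 0, 6], [-32, 0, 8], [-41, 0, 10], [-48, 0, 12], [-54, 0, 13], [-58, 0, 14], [-60, 0, 15], [-60, 0, 15]]
[[-0.0, 0.07, 0.0], [-0.0, 0.14, -0.0], [-0.0, 0.2, -0.0], [-0.0, 0.242, -0.0], [-0.0, 0.242, -0.0], [-0.0, 0.242, -0.0], [-0.0, 0.242, -0.0], [-0.0, 0.242, -0.0], [-0.0, 0.242, -0.0], [-0.0, 0.242, -0.0]]
[[0, 0, 4], [0, 0, 14], [0, 0, 28], [0, 0, 44], [0, 0, 60], [0, 0, 76], [0, 0, 91], [0, 0, 105], [0, 0, 115], [0, 0, 119]]
[[-0.0, -0.0, -0.0], [-0.0, -0.0, -0.0], [-0.0, -0.0, -0.0], [-0.0, -0.0, -0.0], [-0.0, -0.0, -0.0], [-0.0, -0.0, -0.0], [-0.0, -0.0, -0.0], [-0.0, -0.0, -0.0], [-0.0, -0.0, -0.0], [-0.0, -0.0, -0.0]]
```

Call:
send_rows:
  xyz:
    - [-7,0,2]
    - [-14,0,4]
    - [-23,0,6]
    - [-32,0,8]
    - [-41,0,10]
    - [-48,0,12]
    - [-54,0,13]
    - [-58,0,14]
    - [-60,0,15]
    - [-60,0,15]
  dr:
    - [0,0.07,0]
    - [0,0.14,0]
    - [0,0.2,0]
    - [0,0.242,0]
    - [0,0.242,0]
    - [0,0.242,0]
    - [0,0.242,0]
    - [0,0.242,0]
    - [0,0.242,0]
    - [0,0.242,0]

```text
time: 16.48
position: [0.544, -0.0492, 0.1323]
tool_rot: [-1.244, -1.188, -1.242]
ft_force: [-0.4, -0.3, 0.0]
grip_width: 0.999
grip_force: 0.0
```

```bash
python3 - <<'E'
from h import *
s=get_state();p,q=pose(); print(p.round(1),V-110*vy,(rB.inv()*q).as_rotvec().round(3),np.array(s['joint_positions']).round(2))
E
```

```text
[544.  -49.2 132.3] [544.21829042 -49.67788625   0.        ] [ 0.001 -0.001  0.   ] [ 0.4   0.9   0.28  1.64 -1.23  2.03  1.09]
```

Call:
send_rows:
  xyz:
    - [0,0,4]
    - [0,0,14]
    - [0,0,28]
    - [0,0,44]
    - [0,0,60]
    - [0,0,76]
    - [0,0,91]
    - [0,0,105]
    - [0,0,114]
    - [0,0,118]
  dr:
    - [0,0,0]
    - [0,0,0]
    - [0,0,0]
    - [0,0,0]
    - [0,0,0]
    - [0,0,0]
    - [0,0,0]
    - [0,0,0]
    - [0,0,0]
    - [0,0,0]

```text
time: 17.32
position: [0.5492, 0.0704, 0.1324]
tool_rot: [-1.242, -1.186, -1.242]
ft_force: [0.6, 0.7, -0.6]
grip_width: 0.997
grip_force: 0.0
```

```bash
python3 - <<'E'
from h import *
s=get_state();p,q=pose(); print(p.round(1),V+8.5*vy,(rB.inv()*q).as_rotvec().round(3),np.array(s['joint_positions']).round(2),s['ft_force'])
im=get_image("side"); get_image("top"); im2=get_image("top")
cv2.imwrite("pics/m6.png",np.hstack([cv2.resize(im[130:280,240:390],(400,400),interpolation=2),cv2.resize(im2[170:270,220:320],(400,400),interpolation=2)])[:,:,::-1])
E
```

```text
[549.2  70.4 132.4] [549.80040483  68.69056394   0.        ] [0.002 0.001 0.001] [ 0.27  0.82  0.21  1.8  -1.32  1.88  1.11] [ 0.55305986  0.68653049 -0.60400694]
```

View pics/m6.png

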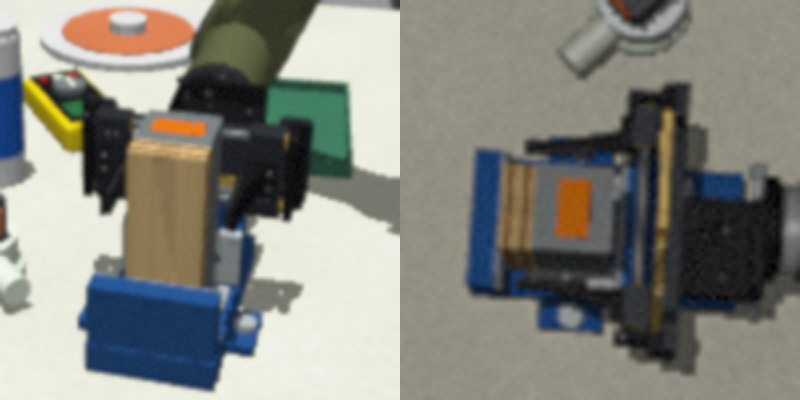

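Fingertips straddle the board/rack joint (top crop x≈525, joint at 537) with the body clear of the rack. Closing at 60 N.

Call:
send_rows:
  xyz:
    - [0,0,0.5]
    - [0,0,1]
    - [0,0,1]
    - [0,0,1]
    - [0,0,1]
    - [0,0,1]
    - [0,0,1]
    - [0,0,1]
    - [0,0,1]
    - [0,0,1]
  dr:
    - [0,0,0]
    - [0,0,0]
    - [0,0,0]
    - [0,0,0]
    - [0,0,0]
    - [0,0,0]
    - [0,0,0]
    - [0,0,0]
    - [0,0,0]
    - [0,0,0]
  jaw: 40
  grip_force: 60

```text
time: 18.3
position: [0.5496, 0.069, 0.1321]
tool_rot: [-1.245, -1.186, -1.244]
ft_force: [1.0, -0.3, -0.1]
grip_width: 0.659
grip_force: 60.0
```

```bash
python3 - <<'E'
from h import *
s=get_state();p,q=pose(); print(p.round(1),s['ft_force'],s['grip_width'],s['grip_force']); setc(p,q); print(q.as_matrix().round(3).tolist())
E
```

```text
[549.6  69.  132.1] [ 1.01387518 -0.31024606 -0.08486274] 0.6592218765225489 59.98086757957935
[[0.001, 0.999, 0.048], [0.0, -0.048, 0.999], [1.0, -0.001, -0.0]]
```

Call:
send_rows:
  xyz:
    - [2,0,0]
    - [8,0,0]
    - [18,0,0]
    - [30,0,0]
    - [44,0,0]
    - [60,0,0]
    - [76,0,0]
    - [92,0,0]
    - [104,0,0]
    - [110,0,0]
  dr:
    - [0,0,0]
    - [0,0,0]
    - [0,0,0]
    - [0,0,0]
    - [0,0,0]
    - [0,0,0]
    - [0,0,0]
    - [0,0,0]
    - [0,0,0]
    - [0,0,0]

```text
time: 19.13
position: [0.5497, 0.0692, 0.2448]
tool_rot: [-1.243, -1.189, -1.245]
ft_force: [-0.2, -0.1, -2.2]
grip_width: 0.659
grip_force: 60.0
```

```bash
python3 - <<'E'
from h import *
adv([110,0,0],[0,0,0])
s=get_state();p,q=pose(); print(p.round(1),getc()[0],s['ft_force'].round(2),s['torque'].round(2),s['grip_width'],np.array(s['joint_positions']).round(2))
im=get_image("top"); cv2.imwrite("pics/top7.png",im[:,:,::-1]); h,sa,v=np.moveaxis(hsv("top",im),2,0)
print('wood',blobs((h>8)&(h<25)&(sa>70)&(v>90),30,"top",.294,(225,190,285,240)))
T=np.array([495.5,-354,0]); E=T+26*vy
P0=getc()[0]; f=lambda s:P0+(np.r_[E[:2],250]-P0)*s
P,Q=getc()
def go(SS,ZZ,TH):
    P,Q=getc();X=[];D=[]
    for s_,z,t in zip(SS,ZZ,TH):
        p=f(s_);p[2]=z;r=rB*R.from_rotvec([0,-t,0]);X.append([round(float(v)) for v in Q.inv().apply(p-P)]);D.append([round(float(v),3) for v in (Q.inv()*r).as_rotvec()])
    print(X);print(D);adv(X[-1],D[-1]);print(getc()[0])
go([.01,.04,.08,.13,.18,.24,.3,.36,.42,.48],[244,246,248,250,250,250,250,250,250,250],[.0,.02,.06,.13,.21,.3,.4,.5,.6,.7])
go([.54,.6,.66,.72,.78,.84,.89,.94,.98,1],[250,248,244,238,230,220,208,195,183,172],[.8,.9,1,1.1,1.2,1.3,1.39,1.47,1.54,np.pi/2])
E
```

```text
[549.7  69.2 244.8] [549.68472892  69.00965517 242.12224797] [-0.25 -0.09 -2.23] [-2.    0.13  0.03] 0.6593747749675171 [ 0.26  0.62  0.23  1.83 -1.34  1.92  0.93]
wood [(549.7, 50.5, 23.2, 40.7, -3.2, 127.5, array([262., 216.])), (551.3, 88.2, 20.9, 58.8, -3.1, 161.0, array([247., 215.]))]
[[2, 0, -4], [4, -1, -16], [6, -3, -32], [8, -4, -52], [8, -6, -72], [8, -8, -96], [8, -10, -120], [8, -12, -144], [8, -14, -168], [8, -16, -192]]
[[0.001, 0.0, -0.001], [0.001, -0.02, -0.001], [0.001, -0.06, -0.001], [0.001, -0.13, -0.001], [0.0, -0.21, -0.001], [0.0, -0.3, -0.001], [0.0, -0.4, -0.001], [0.0, -0.5, -0.001], [0.0, -0.6, -0.001], [0.0, -0.7, -0.001]]
[ 524.55621408 -122.00595829  250.22120838]
[[-15, -2, -18], [-32, -4, -35], [-51, -6, -51], [-71, -9, -65], [-92, -11, -78], [-115, -13, -90], [-137, -14, -98], [-160, -16, -104], [-180, -17, -109], [-193, -18, -108]]
[[0.0, -0.1, 0.0], [0.0, -0.2, 0.0], [0.0, -0.3, 0.0], [0.0, -0.4, 0.0], [0.0, -0.5, 0.0], [0.0, -0.6, 0.0], [0.0, -0.69, 0.0], [0.0, -0.77, -0.0], [0.0, -0.84, -0.0], [0.0, -0.87, -0.0]]
[ 496.81183349 -327.89738223  172.27269402]
```

```bash
python3 - <<'E'
from h import *
im=get_image("side"); im2=get_image("top");s=get_state(); print(pose()[0].round(1),s['ft_force'].round(2),s['torque'].round(2))
cv2.imwrite("pics/m8.png",np.hstack([cv2.resize(im[100:280,230:380],(333,400),interpolation=2),cv2.resize(im2[170:270,220:320],(400,400),interpolation=2)])[:,:,::-1])
E
```

```text
[549.5  69.2 242.4] [-0.35 -0.37 -4.89] [-1.98  0.17  0.01]
```

View pics/m8.png

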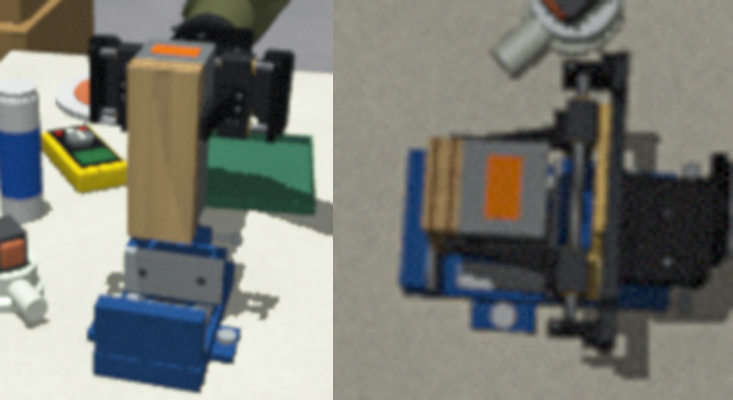

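The whole stack is lifted with the board tight to the rack (full weight, -4.9 N). Turning it over toward the tray.

Call:
send_rows:
  xyz:
    - [2,0,-4]
    - [4,-1,-16]
    - [6,-3,-32]
    - [8,-4,-52]
    - [8,-6,-72]
    - [8,-8,-96]
    - [8,-10,-120]
    - [8,-12,-144]
    - [8,-14,-168]
    - [8,-16,-192]
  dr:
    - [0,0,0]
    - [0,-0.02,0]
    - [0,-0.06,0]
    - [0,-0.13,0]
    - [0,-0.21,0]
    - [0,-0.3,0]
    - [0,-0.4,0]
    - [0,-0.5,0]
    - [0,-0.6,0]
    - [0,-0.7,0]

```text
time: 20.12
position: [0.5237, -0.125, 0.2503]
tool_rot: [-1.756, -1.669, -0.809]
ft_force: [0.0, 0.8, -4.2]
grip_width: 0.66
grip_force: 60.0
```

Call:
send_rows:
  xyz:
    - [-15,-2,-18]
    - [-32,-4,-35]
    - [-51,-6,-51]
    - [-71,-9,-65]
    - [-92,-11,-78]
    - [-115,-13,-90]
    - [-137,-14,-98]
    - [-160,-16,-104]
    - [-180,-17,-109]
    - [-193,-18,-108]
  dr:
    - [0,-0.1,0]
    - [0,-0.2,0]
    - [0,-0.3,0]
    - [0,-0.4,0]
    - [0,-0.5,0]
    - [0,-0.6,0]
    - [0,-0.69,0]
    - [0,-0.77,0]
    - [0,-0.84,0]
    - [0,-0.87,0]

```text
time: 20.95
position: [0.4952, -0.3283, 0.1715]
tool_rot: [-2.274, -2.165, 0.004]
ft_force: [-1.0, 0.5, -3.8]
grip_width: 0.664
grip_force: 60.0
```

```bash
python3 - <<'E'
from h import *
im=get_image("side"); im2=get_image("top");s=get_state(); p,q=pose(); print(p.round(1),getc()[0].round(1),q.as_matrix().round(3).tolist(),s['ft_force'].round(2),s['grip_width'],np.array(s['joint_positions']).round(2))
cv2.imwrite("pics/m9.png",np.hstack([cv2.resize(im[80:230,270:420],(400,400),interpolation=2),cv2.resize(im2[190:310,340:460],(400,400),interpolation=2)])[:,:,::-1])
E
```

```text
[ 494.2 -326.6  170. ] [ 496.8 -327.9  172.3] [[0.049, 0.999, -0.006], [0.999, -0.049, 0.004], [0.004, -0.007, -1.0]] [-0.51 -0.03 -3.6 ] 0.6661974963684939 [ 0.03  0.28  0.6   1.7  -0.16  1.22  0.62]
```

View pics/m9.png

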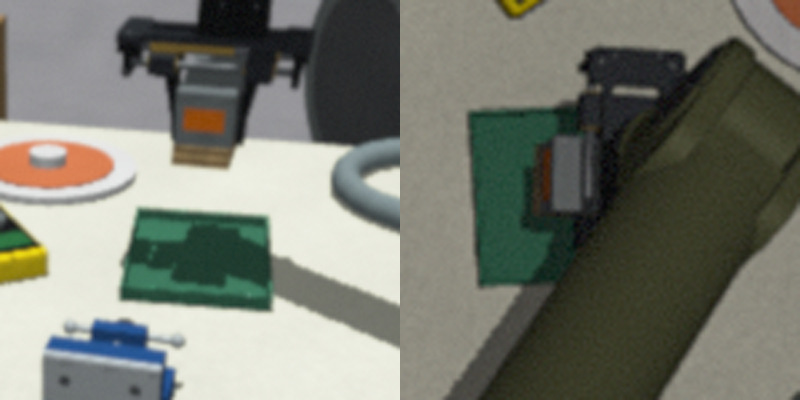

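The stack is upside down (rack on top, board below) over the tray, which is clear beneath it. Lowering.

Call:
send_rows:
  xyz:
    - [0,0,5]
    - [0,0,16]
    - [0,1,30]
    - [0,1,46]
    - [0,1,62]
    - [0,1,78]
    - [0,1,94]
    - [0,1,108]
    - [0,1,118]
    - [0,1,123]
  dr:
    - [-0.002,-0.001,0]
    - [-0.006,-0.004,0]
    - [-0.006,-0.004,0]
    - [-0.006,-0.004,0]
    - [-0.006,-0.004,0]
    - [-0.006,-0.004,0]
    - [-0.006,-0.004,0]
    - [-0.006,-0.004,0]
    - [-0.006,-0.004,0]
    - [-0.006,-0.004,0]

```text
time: 21.88
position: [0.497, -0.3273, 0.048]
tool_rot: [2.272, 2.165, 0.002]
ft_force: [0.5, 0.8, -3.4]
grip_width: 0.666
grip_force: 60.0
```

Call:
send_rows:
  xyz:
    - [0,0,1]
    - [0,0,3]
    - [0,0,5]
    - [0,0,7]
    - [0,0,9]
    - [0,0,10]
    - [0,0,11]
    - [0,0,12]
    - [0,0,12]
    - [0,0,12]
  dr:
    - [0,0,0]
    - [0,0,0]
    - [0,0,0]
    - [0,0,0]
    - [0,0,0]
    - [0,0,0]
    - [0,0,0]
    - [0,0,0]
    - [0,0,0]
    - [0,0,0]

```text
time: 22.72
position: [0.4977, -0.3277, 0.0372]
tool_rot: [2.269, 2.164, 0.002]
ft_force: [-0.2, 0.4, -3.9]
grip_width: 0.661
grip_force: 60.0
```

```bash
python3 - <<'E'
from h import *
s=get_state(); p,q=pose(); print(p.round(1),q.as_matrix().round(3).tolist(),s['ft_force'].round(2),s['torque'].round(2),s['grip_width'])
E
```

```text
[ 497.7 -327.7   37.2] [[0.047, 0.999, 0.005], [0.999, -0.047, -0.004], [-0.003, 0.005, -1.0]] [-0.25  0.36 -3.92] [-0.01  0.05  0.04] 0.6613601633989824
```

Call:
send_rows:
  xyz:
    - [0,0,0.5]
    - [0,0,1]
    - [0,0,1.5]
    - [0,0,2]
    - [0,0,2.5]
    - [0,0,3]
    - [0,0,3.5]
    - [0,0,4]
    - [0,0,4]
    - [0,0,4]
  dr:
    - [0.002,0.002,0]
    - [0.005,0.004,0]
    - [0.005,0.004,0]
    - [0.005,0.004,0]
    - [0.005,0.004,0]
    - [0.005,0.004,0]
    - [0.005,0.004,0]
    - [0.005,0.004,0]
    - [0.005,0.004,0]
    - [0.005,0.004,0]

```text
time: 23.55
position: [0.4977, -0.3277, 0.0332]
tool_rot: [-2.273, -2.168, -0.001]
ft_force: [-0.6, 0.0, -3.8]
grip_width: 0.664
grip_force: 60.0
```

Call:
send_rows:
  xyz:
    - [0,0,0.4]
    - [0,0,0.8]
    - [0,0,1.2]
    - [0,0,1.6]
    - [0,0,2]
    - [0,0,2.4]
    - [0,0,2.8]
    - [0,0,3]
    - [0,0,3]
    - [0,0,3]
  dr:
    - [0,0,0]
    - [0,0,0]
    - [0,0,0]
    - [0,0,0]
    - [0,0,0]
    - [0,0,0]
    - [0,0,0]
    - [0,0,0]
    - [0,0,0]
    - [0,0,0]

```text
time: 24.38
position: [0.4978, -0.3278, 0.033]
tool_rot: [-2.273, -2.168, -0.003]
ft_force: [-7.3, 5.1, 17.2]
grip_width: 0.662
grip_force: 60.0
```

Contact with the tray floor (17 N). Relieving and releasing.

Call:
send_rows:
  xyz:
    - [0,0,-2.5]
    - [0,0,-2.5]
    - [0,0,-2.5]
    - [0,0,-2.5]
    - [0,0,-2.5]
    - [0,0,-2.5]
    - [0,0,-2.5]
    - [0,0,-2.5]
    - [0,0,-2.5]
    - [0,0,-2.5]
  dr:
    - [0,0,0]
    - [0,0,0]
    - [0,0,0]
    - [0,0,0]
    - [0,0,0]
    - [0,0,0]
    - [0,0,0]
    - [0,0,0]
    - [0,0,0]
    - [0,0,0]
  jaw: 87

```text
time: 25.22
position: [0.4977, -0.3277, 0.0327]
tool_rot: [-2.273, -2.168, -0.001]
ft_force: [0.0, 0.3, 0.6]
grip_width: 1.0
grip_force: 0.0
```

Call:
send_rows:
  xyz:
    - [0,0,0]
    - [0,0,0]
    - [-2,0,-2]
    - [-6,0,-6]
    - [-11,0,-10]
    - [-16,0,-15]
    - [-21,0,-20]
    - [-25,0,-25]
    - [-27,0,-28]
    - [-27,0,-28]
  dr:
    - [0,0,0]
    - [0,0,0]
    - [0,0,0]
    - [0,0,0]
    - [0,0,0]
    - [0,0,0]
    - [0,0,0]
    - [0,0,0]
    - [0,0,0]
    - [0,0,0]

```text
time: 26.05
position: [0.4967, -0.356, 0.0618]
tool_rot: [2.273, 2.166, 0.001]
ft_force: [0.4, -0.3, -0.4]
grip_width: 0.997
grip_force: 0.0
```

```bash
python3 - <<'E'
from h import *
s=get_state(); p,q=pose(); print(p.round(1),q.as_matrix().round(3).tolist(),s['ft_force'].round(2))
im=get_image("side"); im2=get_image("top"); cv2.imwrite("pics/side10.png",im[:,:,::-1]); cv2.imwrite("pics/top10.png",im2[:,:,::-1])
h,sa,v=np.moveaxis(hsv("side",im),2,0); print('orange',blobs((h<9)&(sa>150)&(v>90),15,"side",.053,(320,120,390,200)),'wood',blobs((h>8)&(h<25)&(sa>70)&(v>60),15,"side",.015,(320,120,390,210)))
h,sa,v=np.moveaxis(hsv("top",im2),2,0); print('orange',blobs((h<9)&(sa>150)&(v>60),5,"top",.053,(360,220,440,280)))
E
```

```text
[ 496.7 -356.    61.8] [[0.048, 0.999, 0.002], [0.999, -0.048, -0.001], [-0.001, 0.002, -1.0]] [ 0.39 -0.27 -0.42]
orange [] wood [(499.7, -279.7, 37.6, 57.5, -0.6, 90.0, array([341., 185.])), (505.6, -360.8, 42.7, 59.6, -83.9, 101.5, array([341., 173.])), (566.9, -705.1, 66.7, 96.5, 35.2, 41.0, array([334., 134.]))]
orange []
```

Call:
send_rows:
  xyz:
    - [0,0,0]
    - [0,0,0]
    - [0,0,0]
    - [0,0,0]
    - [0,0,0]
    - [0,0,0]
    - [0,0,0]
    - [0,0,0]
    - [0,0,0]
    - [0,0,0]
  dr:
    - [0,0,0]
    - [0,0,0]
    - [0,0,0]
    - [0,0,0]
    - [0,0,0]
    - [0,0,0]
    - [0,0,0]
    - [0,0,0]
    - [0,0,0]
    - [0,0,0]
  jaw: 40
  grip_force: 25

```text
time: 26.98
position: [0.4964, -0.3546, 0.0606]
tool_rot: [-2.273, -2.168, -0.001]
ft_force: [-0.5, 0.2, -0.9]
grip_width: 0.664
grip_force: 25.0
```

Call:
send_rows:
  xyz:
    - [0,0,-0.5]
    - [0,0,-1.5]
    - [0,0,-3]
    - [0,0,-5]
    - [0,0,-8]
    - [0,0,-11]
    - [0,0,-15]
    - [0,0,-19]
    - [0,0,-23]
    - [0,0,-27]
  dr:
    - [0,0,0]
    - [0,0,0]
    - [0,0,0]
    - [0,0,0]
    - [0,0,0]
    - [0,0,0]
    - [0,0,0]
    - [0,0,0]
    - [0,0,0]
    - [0,0,0]

```text
time: 27.82
position: [0.4965, -0.3548, 0.0883]
tool_rot: [2.273, 2.168, 0.001]
ft_force: [0.4, -0.4, -1.3]
grip_width: 0.664
grip_force: 25.0
```

Call:
send_rows:
  xyz:
    - [0,0,-4]
    - [0,0,-9]
    - [0,0,-15]
    - [0,0,-22]
    - [0,0,-30]
    - [0,0,-40]
    - [0,0,-52]
    - [0,0,-66]
    - [0,0,-78]
    - [0,0,-85]
  dr:
    - [0,0,0]
    - [0,0,0]
    - [0,0,0]
    - [0,0,0]
    - [0,0,0]
    - [0,0,0]
    - [0,0,0]
    - [0,0,0]
    - [0,0,0]
    - [0,0,0]

```text
time: 28.65
position: [0.4971, -0.3554, 0.1752]
tool_rot: [2.272, 2.166, 0.003]
ft_force: [0.1, -0.0, -1.4]
grip_width: 0.666
grip_force: 25.0
```

```bash
python3 - <<'E'
from h import *
im=get_image("side"); im2=get_image("top");s=get_state(); p,q=pose(); print(p.round(1),q.as_matrix().round(3).tolist(),s['ft_force'].round(2),s['grip_width'],np.array(s['joint_positions']).round(2)); setc(p,q)
cv2.imwrite("pics/m11.png",np.hstack([cv2.resize(im[70:220,270:420],(400,400),interpolation=2),cv2.resize(im2[190:310,340:460],(400,400),interpolation=2)])[:,:,::-1])
rel([489,340,230],down(-2.7))
E
```

```text
[ 497.3 -355.5  174.7] [[0.047, 0.999, 0.003], [0.999, -0.047, -0.001], [-0.001, 0.003, -1.0]] [-0.69 -0.28 -1.76] 0.6634339321762078 [ 0.08  0.31  0.61  1.66 -0.19  1.23  0.68]
xyz [694.3 -40.9 -55.9] dr [ 0.0034  0.0007 -0.0001]
```

View pics/m11.png

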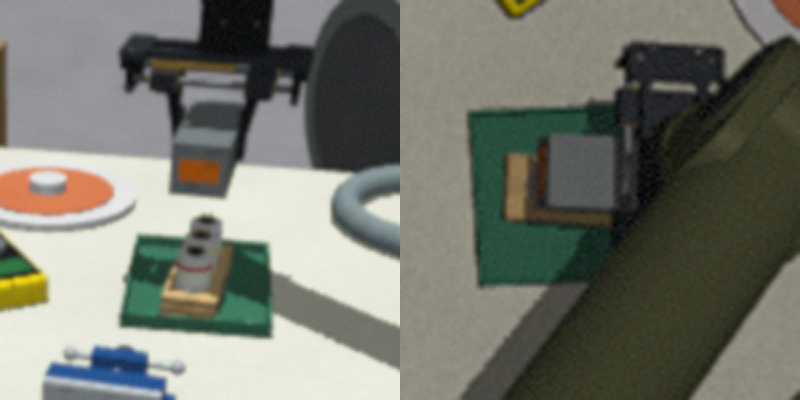

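The three capacitors stand on the board in the tray (left half, px 195,250) and the rack is clear above. Carrying the rack to the mat.

Call:
send_rows:
  xyz:
    - [4,0,-5]
    - [14,-1,-12]
    - [30,-2,-22]
    - [52,-3,-32]
    - [80,-5,-42]
    - [112,-7,-50]
    - [146,-9,-55]
    - [180,-11,-56]
    - [214,-13,-56]
    - [248,-15,-56]
  dr:
    - [0,0,0]
    - [0,0,0]
    - [0,0,0]
    - [0,0,0]
    - [0,0,0]
    - [0,0,0]
    - [0,0,0]
    - [0,0,0]
    - [0,0,0]
    - [0,0,0]

```text
time: 29.58
position: [0.4924, -0.1039, 0.2291]
tool_rot: [-2.272, -2.169, -0.001]
ft_force: [0.6, 0.3, -0.9]
grip_width: 0.661
grip_force: 25.0
```

Call:
send_rows:
  xyz:
    - [34,-2,0]
    - [68,-4,0]
    - [102,-6,0]
    - [136,-8,0]
    - [170,-10,0]
    - [204,-12,0]
    - [238,-14,0]
    - [272,-16,0]
    - [304,-18,0]
    - [334,-20,0]
  dr:
    - [0,0,0]
    - [0,0,0]
    - [0,0,0]
    - [0,0,0]
    - [0,0,0]
    - [0,0,0]
    - [0,0,0]
    - [0,0,0]
    - [0,0,0]
    - [0,0,0]

```text
time: 30.42
position: [0.4875, 0.2308, 0.229]
tool_rot: [-2.271, -2.17, -0.0]
ft_force: [-0.3, 0.5, -2.0]
grip_width: 0.662
grip_force: 25.0
```

Call:
send_rows:
  xyz:
    - [28,-2,0]
    - [54,-3,5]
    - [76,-4,15]
    - [94,-5,30]
    - [106,-6,48]
    - [112,-6,68]
    - [112,-6,90]
    - [112,-6,112]
    - [112,-6,130]
    - [112,-6,140]
  dr:
    - [0,0,0]
    - [0,0,0]
    - [0,0,0]
    - [0,0,0]
    - [0,0,0]
    - [0,0,0]
    - [0,0,0]
    - [0,0,0]
    - [0,0,0]
    - [0,0,0]

```text
time: 31.25
position: [0.4859, 0.3399, 0.0864]
tool_rot: [-2.272, -2.169, 0.006]
ft_force: [-0.1, -0.5, -0.3]
grip_width: 0.662
grip_force: 25.0
```

Call:
send_rows:
  xyz:
    - [0,0,3]
    - [0,0,9]
    - [0,0,17]
    - [0,0,26]
    - [0,0,34]
    - [0,0,40]
    - [0,0,44]
    - [0,0,46]
    - [0,0,46]
    - [0,0,46]
  dr:
    - [0,0,0]
    - [0,0,0]
    - [0,0,0]
    - [0,0,0]
    - [0,0,0]
    - [0,0,0]
    - [0,0,0]
    - [0,0,0]
    - [0,0,0]
    - [0,0,0]

```text
time: 32.08
position: [0.4884, 0.3406, 0.0432]
tool_rot: [-2.273, -2.168, -0.001]
ft_force: [-0.5, 0.7, -0.3]
grip_width: 0.666
grip_force: 25.0
```

```bash
python3 - <<'E'
from h import *
s=get_state(); p,q=pose(); print(p.round(1),q.as_matrix().round(3).tolist(),s['ft_force'].round(2),s['grip_width'])
E
```

```text
[488.4 340.6  43.2] [[0.047, 0.999, 0.0], [0.999, -0.047, 0.001], [0.001, 0.0, -1.0]] [-0.55  0.75 -0.31] 0.6657518130828536
```

Rim should touch at a TCP height of about 38–39 mm; lowering gently.

Call:
send_rows:
  xyz:
    - [0,0,0.6]
    - [0,0,1.2]
    - [0,0,1.8]
    - [0,0,2.4]
    - [0,0,3]
    - [0,0,3.6]
    - [0,0,4.2]
    - [0,0,4.8]
    - [0,0,5.4]
    - [0,0,5.4]
  dr:
    - [0,0,0]
    - [0,0,0]
    - [0,0,0]
    - [0,0,0]
    - [0,0,0]
    - [0,0,0]
    - [0,0,0]
    - [0,0,0]
    - [0,0,0]
    - [0,0,0]

```text
time: 32.92
position: [0.4883, 0.3405, 0.0377]
tool_rot: [-2.273, -2.168, -0.001]
ft_force: [1.6, 0.5, -1.5]
grip_width: 0.664
grip_force: 25.0
```

Call:
send_rows:
  xyz:
    - [0,0,0.4]
    - [0,0,0.8]
    - [0,0,1.2]
    - [0,0,1.6]
    - [0,0,2]
    - [0,0,2.4]
    - [0,0,2.4]
    - [0,0,2.4]
    - [0,0,2.4]
    - [0,0,2.4]
  dr:
    - [0,0,0]
    - [0,0,0]
    - [0,0,0]
    - [0,0,0]
    - [0,0,0]
    - [0,0,0]
    - [0,0,0]
    - [0,0,0]
    - [0,0,0]
    - [0,0,0]

```text
time: 33.75
position: [0.4883, 0.3405, 0.0375]
tool_rot: [-2.273, -2.168, -0.001]
ft_force: [-5.6, -4.8, 12.8]
grip_width: 0.665
grip_force: 25.0
```

Rack is down. Release, rise, verify.

Call:
send_rows:
  xyz:
    - [0,0,-2]
    - [0,0,-2]
    - [0,0,-2]
    - [0,0,-2]
    - [0,0,-2]
    - [0,0,-2]
    - [0,0,-2]
    - [0,0,-2]
    - [0,0,-2]
    - [0,0,-2]
  dr:
    - [0,0,0]
    - [0,0,0]
    - [0,0,0]
    - [0,0,0]
    - [0,0,0]
    - [0,0,0]
    - [0,0,0]
    - [0,0,0]
    - [0,0,0]
    - [0,0,0]
  jaw: 87

```text
time: 34.58
position: [0.4883, 0.3405, 0.0373]
tool_rot: [-2.273, -2.168, -0.001]
ft_force: [-0.0, 1.0, -0.1]
grip_width: 0.999
grip_force: 0.0
```

Call:
send_rows:
  xyz:
    - [0,0,-3]
    - [0,0,-10]
    - [0,0,-22]
    - [0,0,-40]
    - [0,0,-65]
    - [0,0,-95]
    - [0,0,-125]
    - [0,0,-150]
    - [0,0,-165]
    - [0,0,-170]
  dr:
    - [0,0,0]
    - [0,0,0]
    - [0,0,0]
    - [0,0,0]
    - [0,0,0]
    - [0,0,0]
    - [0,0,0]
    - [0,0,0]
    - [0,0,0]
    - [0,0,0]

```text
time: 35.42
position: [0.4898, 0.3415, 0.2124]
tool_rot: [2.273, 2.168, 0.013]
ft_force: [0.7, 0.6, 1.1]
grip_width: 0.996
grip_force: 0.0
```

```bash
python3 - <<'E'
from h import *
im=get_image("top"); h,s,v=np.moveaxis(hsv("top",im),2,0)
w=blobs((h>8)&(h<25)&(s>70)&(v>80),80,"top",.026,(355,215,445,285)); t=blobs((h>60)&(h<90)&(s>100),500,"top",.018,(350,210,450,290)); print('board',w,'tray',t)
im2=get_image("side"); h,s,v=np.moveaxis(hsv("side",im2),2,0)
print('rack orange (near end)',blobs((h<9)&(s>150)&(v>90),15,"side",.03,(220,290,400,400)))
cv2.imwrite("pics/m12.png",np.hstack([cv2.resize(im2[130:410,200:440],(400,467),interpolation=2),cv2.resize(im[120:290,340:460],(330,467),interpolation=2)])[:,:,::-1])
E
```

```text
board [(496.1, -351.2, 58.5, 155.9, 87.1, 413.5, array([397., 247.]))] tray [(495.5, -354.6, 154.8, 216.2, -87.2, 3546.5, array([398., 248.]))]
rack orange (near end) []
```

```bash
python3 - <<'E'
from bench import *
print(close_job())
E
```

```text
the job is handed in; nothing more can be done
None
```

The job is handed in with no verdict returned: the three capacitors were standing terminals up on the board, 3–4 mm from the tray's centre, when I last viewed them, and the rack is upside down on the mat by force reading only; I viewed 12 pictures, over the limit of 10.

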